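# Stir the finishing chunks in the tub

## Robot

A 7-joint arm with a two-finger parallel gripper is mounted at the origin on the work surface. World frame = base frame: x ahead of the robot, y to its left, z up, the work surface at z = 0. Lengths are in m, angles in rad, forces in N, time in s.
With the tool pointing down it reaches from about 0.4 to 0.85 m from the base axis. Payload 10.4 kg.
Tool frame: the origin (TCP) lies at the very end of the fingers, on their centre line; the grasp point (between the pads) lies 19 mm behind it; z points along the fingers, y is the line along which they close (so a half turn about z gives the same grasp; the last joint's range is limited). The gripper opens to 85 mm and grips with 20 to 120 N. Pads are 22 mm wide; open, the fingers measure 114 mm over their backs; the gripper's body (76 mm by 85 mm) begins 54 mm behind the grasp point. The pads swing forward as they close: fully open they stand 13 mm farther back than shut.
Start: joints at [1.164, 0.332, -0.065, 1.46, 0.022, 1.35, -0.088], TCP at [0.234, -0.58, 0.231] pointing down, gripper open.
Joint ranges: [-2.6, 2.6], [-0.5, 2.12], [-1.47, 1.34], [0.16, 2.42], [-1.27, 4.41], [0.06, 2.06], [-2.6, 2.6]. Speed limits (rad/s): [2.22, 2.22, 2.79, 2.79, 3.14, 3.14, 3.14].

## Interface

Orientations are given as a unit quaternion [x, y, z, w].
In Python, from bench import status, grab_frame, camera_info, order gives the robot as it stands.
- The arm moves only by the tool arm_command, never from a script. Its argument "commands" is a list that holds one entry, the list of rows, each a list of 6 numbers: the shift along the tool's x, y, z in mm, then the turn, a rotation vector about the tool's x, y, z in degrees. A call has exactly 5 rows; each row is the pose to reach, as a shift and turn from the pose commanded when the call began, along the tool's axes at that moment; what a row does not reach only later rows make up. A row lasts 1/12 s, in which the tool goes at most 41.7 mm and 7.16 degrees, less where a joint would pass 70% of its speed; a pose out of reach is approached as far as the arm can. A call with a gripper value outside its range is refused whole. "grip" is the opening, from 0 (shut) to 1 (fully open), set as the call begins (left out, the last holds). The fingers move at their own pace and stop on an object; "squeeze" is the grip in N (left out, the last holds). Time passes only in rows, so rows that repeat a pose let the fingers close, or fill a call up. It gives the time, the measured TCP pose, the force, the opening and the grip force at its end, in the units of the state.
- status.sense(): the state, without advancing time (a new reading comes with each control period).
- grab_frame(name): name is "side" or "top" or "wrist"; returns the picture (480x640x3 uint8, blue, green, red); there is no depth.
- camera_info(name): a dict with "mtx" (3x3 intrinsics, pixels), "pose" (4x4, takes a point from camera to world coordinates). Camera axes: x right, y down, z forward; pixel columns grow to the right and rows downward; lengths in m; the calibration is good to about 2 mm. A picture is of the moment at which its call begins: read the wrist's pose just before it. camera_info takes no time and is no camera call; for the wrist camera it gives the pose at the moment of the call.
- order.job_done(): hands the job in; it is judged then, once.
The state is a dict: "time_s": time; "joint_pos": joint angles; "dq": joint speeds; "joint_torque": joint torques, N m; "tool_pos": TCP position; "ee_rot": TCP orientation; "wrist_force": force on the tool from outside, world axes, zero at the start; "moment": the same for the moment, N m; "finger_gap": finger opening in m; "grip_force": force on a finger pad.
Only numpy, scipy, OpenCV 4.12 (cv2) and the standard library are available. Lean on these libraries where they do the work, as an engineer would, in place of code of your own. Each camera call takes 0.05 s, during which the arm holds its last target. There are 200 camera calls.

## Task

The blue and the white finishing pieces in the orange tub lie in two separate rows: take the stirrer from its rack and, with its tip down among the pieces near the bottom, stir clockwise (seen from above) right round the tub, about two rounds or as many as it takes, until both halves of the tub, on either side of the black line across its floor, clearly hold blue as well as white pieces. Keep every piece in the tub, then hang the stirrer back in the rack's slot, upright with its collar resting on the fork, and let go. Do not disturb the valve, the carton or the oil bottle.

Things in the scene. Friction and masses are not known exactly. Their poses are not given: they have to be found in the camera images.
- tub: Fixed tub: orange bowl on a grey foot 172 mm across. Origin: centre of its underside, z up along the bowl's axis. Flat inner floor at z = 46 mm, rim at z = 110 mm, wall 5 mm, inner radius 67 mm (floor) to 69 mm (rim). A painted black line 6 mm wide crosses the floor along its x axis (y = 0). At the start the blue pieces lie in a row at its y = +26 mm, the white at y = -26 mm.
- rack: Fixed fork rack: dark foot plate 110 x 80 x 8 mm, blue upright on its +x side, steel fork on top, 8 mm thick, upper face at z = 120 mm, prongs 15 mm wide. The slot between them is 20 mm wide, open towards the rack's -x (open end at x = -35 mm, closed end at x = +12 mm). Origin: on the bench, under the stirrer's place in the slot.
- rack_slot (a point): The stirrer's place in the rack: middle of the slot, on the fork's upper face (120 mm above the bench).
- stirrer: Loose stirrer, 162 mm long, 0.12 to 0.22 kg, hanging upright by its collar in the rack. Origin: lower end (tip) of the rod; z along the rod, up to the handle. Steel rod 14 mm in diameter up to z = 100 mm, collar 36 mm in diameter at z = 100 to 106 mm, yellow square handle 24 x 24 mm, faces square to x and y, from z = 106 to 162 mm.
- stirrer_collar (a point): Underside of the stirrer's collar, on the rod's axis, 100 mm above its tip.
- valve: Bystander: steel engine valve standing on its head, head 38 mm in diameter, stem 8 mm, 100 mm high. Origin: centre of its underside.
- carton: Bystander: red carton with a white band, 70 x 100 x 45 mm. Origin: centre of its underside.
- oil: Bystander: white oil bottle with yellow label and red cap, 56 mm in diameter, 130 mm high. Origin: centre of its underside.
- blue0: Blue finishing piece: short round chunk 24 mm in diameter, 20 mm high, 16 g, loose on the tub's floor. Origin: its centre; z along its axis, up at the start.
- blue1: Blue finishing piece: short round chunk 24 mm in diameter, 20 mm high, 16 g, loose on the tub's floor. Origin: its centre; z along its axis, up at the start.
- blue2: Blue finishing piece: short round chunk 24 mm in diameter, 20 mm high, 16 g, loose on the tub's floor. Origin: its centre; z along its axis, up at the start.
- blue3: Blue finishing piece: short round chunk 24 mm in diameter, 20 mm high, 16 g, loose on the tub's floor. Origin: its centre; z along its axis, up at the start.
- white0: White finishing piece: short round chunk 24 mm in diameter, 20 mm high, 16 g, loose on the tub's floor. Origin: its centre; z along its axis, up at the start.
- white1: White finishing piece: short round chunk 24 mm in diameter, 20 mm high, 16 g, loose on the tub's floor. Origin: its centre; z along its axis, up at the start.
- white2: White finishing piece: short round chunk 24 mm in diameter, 20 mm high, 16 g, loose on the tub's floor. Origin: its centre; z along its axis, up at the start.
- white3: White finishing piece: short round chunk 24 mm in diameter, 20 mm high, 16 g, loose on the tub's floor. Origin: its centre; z along its axis, up at the start.

How it is judged:
By the outcome, as a careful person would: the job done as asked, in the order asked, and still so for the second after the job is handed in, with the robot touching nothing.
It also fails if it takes over 69 s, if anything falls off the work surface, if the arm or the gripper's body presses on something with over 40 N, if the wrist force passes 120 N, or if a joint passes its speed limit or range.

## Working session

There is one attempt and no reset: what is moved stays moved. The work goes in short steps, Python scripts to look and compute and a tool call to move; the robot and the scene stay as the last step left them, time stands still between calls to the robot, and variables do not carry over. Pictures are saved under pics/ and viewed, at most 10 in all, crops included, and the job is handed in when it is done.

Besides the shell and the picture viewer there is one more tool, called after "Emit:" as name(argument=value, ...) on one line, values as JSON. arm_command: Moves the arm, as the interface text tells. Its arguments: {"type":"object","properties":{"commands":{"type":"array","items":{"type":"array","items":{"type":"array","items":{"type":"number"}}}},"grip":{"type":"number"},"squeeze":{"type":"number"}},"required":["commands"]}

```bash
mkdir -p pics; python3 - <<'E'
from bench import status, grab_frame, camera_info
import cv2
s=status.sense(); print(s['time_s'],s['tool_pos'],s['ee_rot'],s['finger_gap'])
for n in("side","top"):
    cv2.imwrite(f"pics/{n}0.png",grab_frame(n)); i=camera_info(n); print(n,i['mtx'],i['pose'])
E
```

```text
0.0 [ 0.23387286 -0.57916567  0.23048697] [ 9.81639202e-01  1.90745667e-01 -1.75144596e-04 -7.33281443e-04] 0.0852243196501425
side [[452.45977931   0.         320.78787889]
 [  0.         452.45977931 243.5427718 ]
 [  0.           0.           1.        ]] [[ 0.80896355 -0.3933876   0.43683426  0.25293212]
 [-0.58762753 -0.52029275  0.61966873 -0.51546787]
 [-0.01648829 -0.75798525 -0.65206326  0.61127856]
 [ 0.          0.          0.          1.        ]]
top [[490.18918895   0.         319.5736783 ]
 [  0.         490.18918895 237.62043516]
 [  0.           0.           1.        ]] [[ 0.0148027  -0.98745639  0.15719657  0.48052189]
 [-0.99928594 -0.00914388  0.03666073 -0.02229281]
 [-0.03476349 -0.157627   -0.98688663  0.84086992]
 [ 0.          0.          0.          1.        ]]
```

View pics/top0.png

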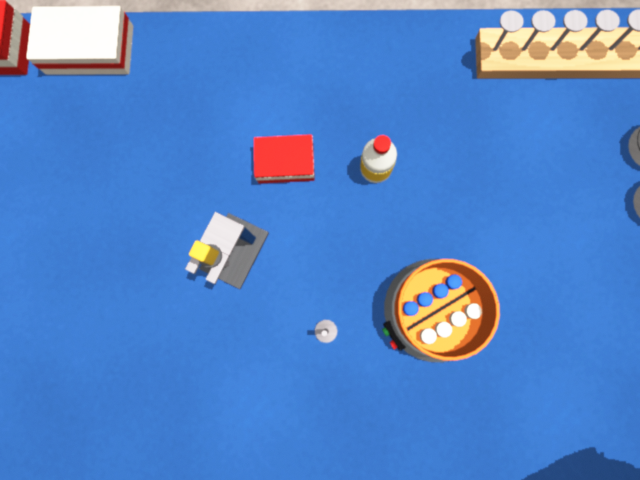

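View pics/side0.png

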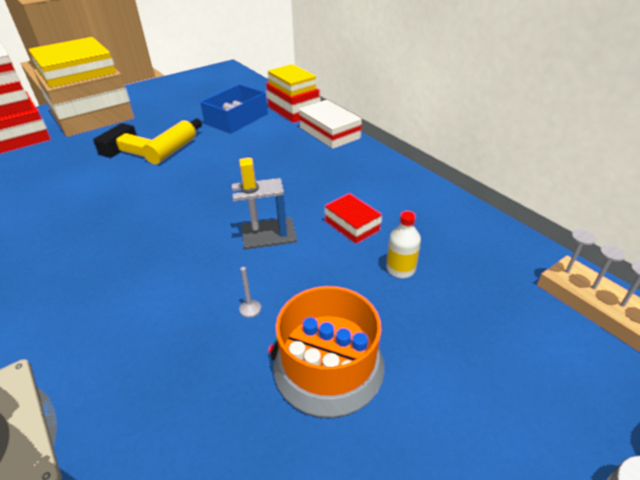

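The top view shows the rack near (215,255), the stirrer handle at (203,252), the tub at (447,310), the valve at (326,331), the carton at (284,158) and the bottle at (380,160). The side view agrees: handle at (247,175), tub at (330,335). I'll enlarge the rack and tub.

```bash
python3 - <<'E'
import cv2,numpy as np
t=cv2.imread("pics/top0.png"); s=cv2.imread("pics/side0.png")
r=lambda im,x,y,w,h,k:cv2.resize(im[y:y+h,x:x+w],None,fx=k,fy=k,interpolation=cv2.INTER_CUBIC)
a=r(t,175,200,100,100,4);b=r(t,380,250,130,130,3);b=cv2.copyMakeBorder(b,0,10,0,10,0)
cv2.imwrite("pics/crop0.png",np.hstack([a,b]))
a=r(s,215,145,100,110,5)
cv2.imwrite("pics/crop1.png",a)
E
```

```text
(no output)
```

View pics/crop0.png

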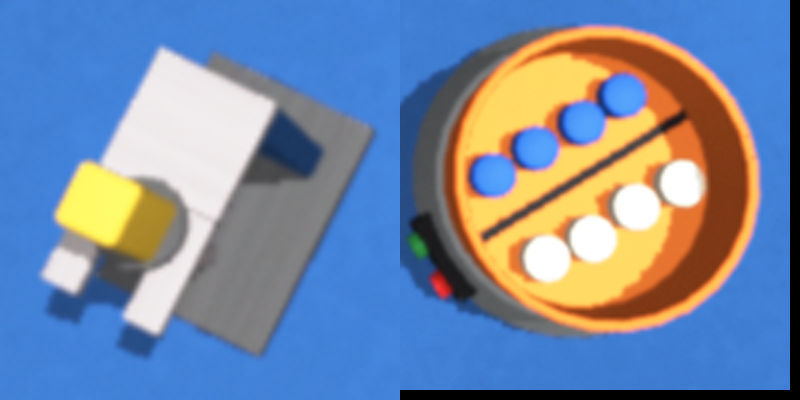

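View pics/crop1.png

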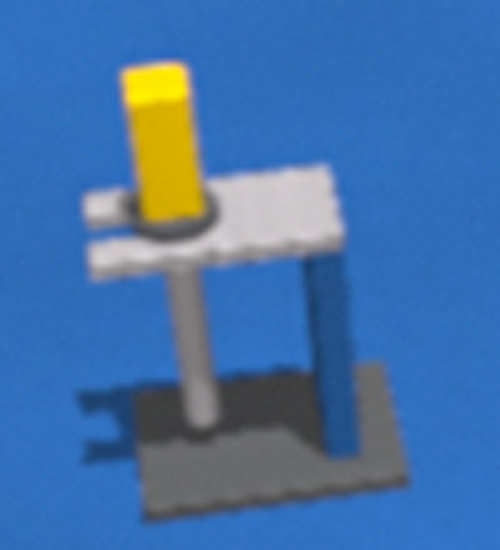

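Readings (crop0): handle-top corners about (88,160),(140,188),(112,248),(57,215); fork corners (162,47),(275,102) and prong tips (42,275),(160,337). The tub rim centre is about (605,180), and the floor line runs (484,237)–(686,115). In crop1 the handle top is at about (155,83) and the rod tip at about (203,425).

```bash
cat > h.py <<'E'
import numpy as np
from bench import status, grab_frame, camera_info
from scipy.spatial.transform import Rotation as R
def pt(n,u,v,z):
    i=camera_info(n); T=i['pose']; d=T[:3,:3]@np.linalg.solve(i['mtx'],[u,v,1]); o=T[:3,3]
    return (o+d*(z-o[2])/d[2])
def proj(n,p):
    i=camera_info(n);T=i['pose'];q=i['mtx']@(T[:3,:3].T@(np.array(p)-T[:3,3]));return q[:2]/q[2]
E
python3 - <<'E'
from h import *
np.set_printoptions(precision=4,suppress=True)
A=lambda x,y,z:pt("top",x/4+175-.375,y/4+200-.375,z)
B=lambda x,y,z:pt("top",(x-400)/3+380-.333,y/3+250-.333,z)
S=lambda x,y,z:pt("side",x/5+215-.4,y/5+145-.4,z)
def sh(n,P): P=np.array(P);print(n,P[:,:2].tolist() if 0 else P[:,:2].round(4).tolist())
h=[A(*c,.182) for c in[(88,160),(140,188),(112,248),(57,215)]];sh("handle",h+[np.mean(h,0)])
f=[A(*c,.12) for c in[(162,47),(275,102),(160,337),(42,275)]];sh("fork",f)
tip=(f[2]+f[3])/2;bk=(f[0]+f[1])/2;d=(bk-tip)/np.linalg.norm(bk-tip)
print("width",np.linalg.norm(f[0]-f[1]),np.linalg.norm(f[2]-f[3]),"yaw +x",np.degrees(np.arctan2(d[1],d[0])),"slot",tip+.035*d)
p=[A(*c,.008) for c in[(210,52),(375,128),(262,355)]];sh("plate",p);print("plate centre",(p[0]+p[2])/2, np.linalg.norm(p[0]-p[1]),np.linalg.norm(p[1]-p[2]))
sh("side handle top, tip, rim",[S(155,83,.182),S(203,422,.02)])
r=[B(605,180,.11),B(605,27,.11),B(605,332,.11),B(760,180,.11)];sh("rim c,t,b,r",r)
l=[B(484,237,.046),B(686,115,.046)];sh("line",l+[(l[0]+l[1])/2]);e=l[1]-l[0];print(np.linalg.norm(e),np.degrees(np.arctan2(e[1],e[0])))
sh("blue",[B(x,y,.066) for x,y in[(494,175),(537,149),(583,123),(624,95)]])
sh("white",[B(x,y,.066) for x,y in[(547,258),(593,239),(637,207),(682,184)]])
sh("valve,carton,oil",[pt("top",326,331,.005),pt("top",284,158,.045),pt("top",382,143,.13)])
s=status.sense();print(R.from_quat(s['ee_rot']).as_matrix())
E
```

```text
handle [[0.5811, 0.1711], [0.5716, 0.1526], [0.5509, 0.1612], [0.562, 0.1807], [0.5664, 0.1664]]
fork [[0.6341, 0.1634], [0.6133, 0.1195], [0.5246, 0.1588], [0.5471, 0.2042]]
width 0.048564691343686725 0.050672670995702634 yaw +x -24.514222852778556 slot [0.5677 0.167  0.12  ]
plate [[0.6559, 0.1709], [0.6229, 0.0975], [0.5244, 0.1427]]
plate centre [0.5902 0.1568 0.008 ] 0.08053939483452927 0.10837275854428292
side handle top, tip, rim [[0.5669, 0.1662], [0.5671, 0.1668]]
rim c,t,b,r [[0.492, -0.1847], [0.567, -0.1867], [0.4197, -0.1828], [0.493, -0.2594]]
line [[0.4622, -0.1347], [0.5279, -0.2426], [0.495, -0.1887]]
0.12631720831286447 -58.68415779100063
blue [[0.4944, -0.1375], [0.5081, -0.1599], [0.5218, -0.1839], [0.5367, -0.2055]]
white [[0.4526, -0.1639], [0.4625, -0.1876], [0.4791, -0.2105], [0.4912, -0.2338]]
valve,carton,oil [[0.4553, -0.0044], [0.7433, 0.0696], [0.7392, -0.088]]
[[ 0.9272  0.3745 -0.0006]
 [ 0.3745 -0.9272  0.0012]
 [-0.0001 -0.0013 -1.    ]]
```

The measurements agree: stirrer (0.567,0.1665) in both views, rack yaw -24.5°, tub centre (0.493,-0.186) with its line at -58.7°. I'll grip with tool y along the rack's x and work out the approach.

```bash
cat >> h.py <<'E'
def plan(pts,rots,p0=None,r0=None,nd=0):
    """rows of 5 per call, for world TCP points and rotations"""
    s=status.sense(); p=np.array(s['tool_pos'] if p0 is None else p0); r=R.from_quat(s['ee_rot']) if r0 is None else r0
    while len(pts)%5: pts=list(pts)+[pts[-1]]; rots=list(rots)+[rots[-1]]
    for k in range(0,len(pts),5):
        out=[]
        for q,g in zip(pts[k:k+5],rots[k:k+5]):
            d=r.inv().apply(np.array(q)-p)*1000; w=np.degrees((r.inv()*g).as_rotvec())
            out.append([round(float(v),nd) for v in d]+[round(float(v),1) for v in w])
        print(out); p=p+r.apply(np.array(out[-1][:3]))/1000; r=r*R.from_rotvec(np.radians(out[-1][3:]))
    return p,r
def down(yaw): # yaw of tool y, deg
    a=np.radians(yaw); ty=np.array([np.cos(a),np.sin(a),0]); z=np.array([0,0,-1.]); return R.from_matrix(np.c_[np.cross(ty,z),ty,z])
E
python3 - <<'E'
from h import *
s=status.sense(); a=np.array(s['tool_pos']); b=np.array([.567,.1665,.230]); r0=R.from_quat(s['ee_rot']); g=down(-24.5)
print((r0.inv()*g).as_rotvec(degrees=True))
n=25; w=(r0.inv()*g).as_rotvec()
print(plan([a+(b-a)*i/n for i in range(1,n+1)],[r0*R.from_rotvec(w*min(1,i/10)) for i in range(1,n+1)])[0])
E
```

```text
[-7.43922620e-02 -2.56115992e-02 -4.35052821e+01]
[[24.0, -23.0, 0.0, -0.0, -0.0, -4.4], [47.0, -45.0, 0.0, -0.0, -0.0, -8.7], [71.0, -68.0, 0.0, -0.0, -0.0, -13.1], [94.0, -91.0, 0.0, -0.0, -0.0, -17.4], [118.0, -113.0, 0.0, -0.0, -0.0, -21.8]]
[[30.0, -13.0, 0.0, -0.0, -0.0, -4.3], [60.0, -25.0, 0.0, -0.0, -0.0, -8.7], [91.0, -37.0, 0.0, -0.1, -0.0, -13.0], [121.0, -50.0, 0.0, -0.1, -0.0, -17.4], [151.0, -62.0, 1.0, -0.1, -0.0, -21.7]]
[[33.0, -0.0, -0.0, 0.0, -0.0, -0.0], [65.0, -0.0, -0.0, 0.0, -0.0, -0.0], [98.0, -1.0, -0.0, 0.0, -0.0, -0.0], [131.0, -1.0, -0.0, 0.0, -0.0, -0.0], [163.0, -1.0, -0.0, 0.0, -0.0, -0.0]]
[[33.0, -0.0, -0.0, 0.0, -0.0, -0.0], [66.0, -1.0, -0.0, 0.0, -0.0, -0.0], [98.0, -1.0, -0.0, 0.0, -0.0, -0.0], [131.0, -1.0, -0.0, 0.0, -0.0, -0.0], [164.0, -1.0, -0.0, 0.0, -0.0, -0.0]]
[[32.0, -1.0, -0.0, 0.0, -0.0, -0.0], [65.0, -1.0, 0.0, 0.0, -0.0, -0.0], [98.0, -1.0, 0.0, 0.0, -0.0, -0.0], [130.0, -1.0, 0.0, 0.0, -0.0, -0.0], [163.0, -2.0, 0.0, 0.0, -0.0, -0.0]]
[0.5666978  0.1665614  0.23012523]
```

Emit:
arm_command(commands=[[[24, -23, 0, 0, 0, -4.4], [47, -45, 0, 0, 0, -8.7], [71, -68, 0, 0, 0, -13.1], [94, -91, 0, 0, 0, -17.4], [118, -113, 0, 0, 0, -21.8]]], grip=1)

```text
time_s: 0.52
tool_pos: [0.3013, -0.4289, 0.2309]
ee_rot: [0.927, 0.375, -0.0, -0.0]
wrist_force: [0.6, -0.7, 0.1]
finger_gap: 0.0854
grip_force: 0.0
```

Emit:
arm_command(commands=[[[30, -13, 0, 0, 0, -4.3], [60, -25, 0, 0, 0, -8.7], [91, -37, 0, 0, 0, -13], [121, -50, 0, 0, 0, -17.4], [151, -62, 1, 0, 0, -21.7]]])

```text
time_s: 0.93
tool_pos: [0.3675, -0.2797, 0.2303]
ee_rot: [0.84, 0.542, -0.0, 0.0]
wrist_force: [1.2, -0.1, 0.8]
finger_gap: 0.0855
grip_force: 0.0
```

Emit:
arm_command(commands=[[[33, 0, 0, 0, 0, 0], [65, 0, 0, 0, 0, 0], [98, -1, 0, 0, 0, 0], [131, -1, 0, 0, 0, 0], [163, -1, 0, 0, 0, 0]]])

```text
time_s: 1.35
tool_pos: [0.4342, -0.1309, 0.2302]
ee_rot: [0.841, 0.541, -0.0, 0.0]
wrist_force: [-0.7, -0.4, -0.3]
finger_gap: 0.0856
grip_force: 0.0
```

Emit:
arm_command(commands=[[[33, 0, 0, 0, 0, 0], [66, -1, 0, 0, 0, 0], [98, -1, 0, 0, 0, 0], [131, -1, 0, 0, 0, 0], [164, -1, 0, 0, 0, 0]]])

```text
time_s: 1.77
tool_pos: [0.5013, 0.0184, 0.2302]
ee_rot: [0.841, 0.541, -0.0, 0.0]
wrist_force: [0.1, -0.5, -0.1]
finger_gap: 0.0851
grip_force: 0.0
```

Emit:
arm_command(commands=[[[40, -1, 0, 0, 0, 0], [80, -1, 0, 0, 0, 0], [120, -1, 0, 0, 0, 0], [150, -2, 0, 0, 0, 0], [163, -2, 0, 0, 0, 0]]])

```text
time_s: 2.18
tool_pos: [0.5667, 0.171, 0.2296]
ee_rot: [0.84, 0.543, 0.0, -0.001]
wrist_force: [0.0, 0.5, -1.4]
finger_gap: 0.0855
grip_force: 0.0
```

```bash
python3 - <<'E'
from h import *
import cv2
i=camera_info("wrist");s=status.sense();cv2.imwrite("pics/w1.png",grab_frame("wrist"))
s=status.sense();r=R.from_quat(s['ee_rot']);print(s['time_s'],s['tool_pos'],r.as_matrix().round(4))
print(i['pose'].round(4).tolist(),i['mtx'].round(1).tolist())
f=proj
for z in(.182,.126,.12): print(z,proj("wrist",[.567,.1665,z]))
E
```

```text
2.2333 [0.56681331 0.1716449  0.22950678] [[ 0.4099  0.9121 -0.0013]
 [ 0.9121 -0.4099  0.0027]
 [ 0.002  -0.0023 -1.    ]]
[[0.9121, -0.3907, -0.1238, 0.5974], [-0.4099, -0.871, -0.2707, 0.2407], [-0.0021, 0.2977, -0.9547, 0.3735], [0.0, 0.0, 0.0, 1.0]] [[418.1, 0.0, 318.2], [0.0, 418.1, 237.2], [0.0, 0.0, 1.0]]
0.182 [325.02228847 278.00318101]
0.126 [323.83761503 242.86723229]
0.12 [323.73893607 239.94053637]
```

View pics/w1.png

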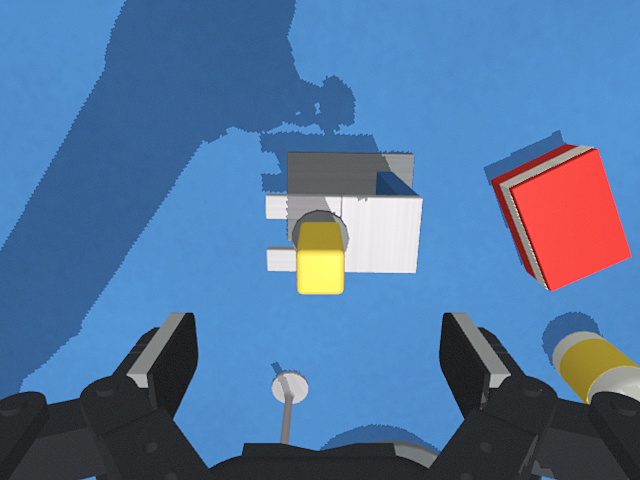

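The wrist view shows the handle top centred at (320.5,272), about (−4,−6) px from the prediction, and the collar at (321,236). The fork is about 1° off the image x axis. I'll measure again now that the arm has settled.

```bash
python3 - <<'E'
from h import *
import cv2
print("w1: see below")
for k in range(2):
    i=camera_info("wrist");s=status.sense();im=grab_frame("wrist")
    m=((im[...,2]>220)&(im[...,1]>190)&(im[...,0]<90)).astype(np.uint8); m[:,500:]=0
    n,l,st,c=cv2.connectedComponentsWithStats(m); j=1+np.argmax(st[1:,4])
    box=cv2.minAreaRect(np.argwhere(l==j)[:,::-1].astype(np.float32))
    u,v=c[j]; T=i['pose'];d=T[:3,:3]@np.linalg.solve(i['mtx'],[u,v,1]);p=T[:3,3]+d*(.182-T[2,3])/d[2]
    print(s['tool_pos'],s['wrist_force'],st[j],c[j],box,p, s['dq'].round(3) if hasattr(s['dq'],'round') else s['dq'])
g=down(-24.8)
E
```

```text
w1: see below
[0.56681331 0.1716449  0.22950678] [-2.24685354  0.49768274 -0.88425946] [298 253  46  42 232] [317.87931034 270.15948276] ((320.5, 273.5), (41.0, 45.0), 90.0) [0.56547877 0.17174258 0.182     ] [ 0.056 -0.048  0.019  0.051 -0.037 -0.01   0.071]
[0.56651003 0.16933138 0.22951403] [-0.26333699 -0.44746271  0.28744833] [297 248  46  42 244] [319.39344262 264.1147541 ] ((319.5, 268.5), (41.0, 45.0), 90.0) [0.56714417 0.17196539 0.182     ] [ 0.054 -0.04   0.032  0.034 -0.013  0.002  0.039]
```

Wrist reading is (0.566,0.170) and the fixed cameras give (0.567,0.1665), so I'll use (0.5665,0.168). Next I descend to TCP z of about 0.136 and grip.

Emit:
arm_command(commands=[[[1, -1, 12, 0, 0, 0], [1, -1, 27, 0, 0, 0], [1, -1, 42, 0, 0, 0], [1, -1, 54, 0, 0, 0], [1, -1, 60, 0, 0, 0]]], grip=1)

```text
time_s: 2.75
tool_pos: [0.5656, 0.1657, 0.1681]
ee_rot: [0.842, 0.54, -0.001, 0.0]
wrist_force: [-0.5, -0.0, 0.5]
finger_gap: 0.0854
grip_force: 0.0
```

Emit:
arm_command(commands=[[[0, 0, 10, 0, 0, 0], [0, 0, 20, 0, 0, 0], [0, 0, 28, 0, 0, 0], [0, 0, 34, 0, 0, 0], [0, 0, 34, 0, 0, 0]]])

```text
time_s: 3.17
tool_pos: [0.5658, 0.1672, 0.1349]
ee_rot: [0.841, 0.541, -0.001, -0.0]
wrist_force: [0.7, 0.0, 0.2]
finger_gap: 0.0857
grip_force: 0.0
```

Emit:
arm_command(commands=[[[0, 0, 0, 0, 0, 0], [0, 0, 0, 0, 0, 0], [0, 0, 0, 0, 0, 0], [0, 0, 0, 0, 0, 0], [0, 0, 0, 0, 0, 0]]], grip=0, squeeze=60)

```text
time_s: 3.58
tool_pos: [0.5666, 0.1676, 0.1366]
ee_rot: [0.841, 0.541, 0.0, 0.0]
wrist_force: [-0.1, 0.5, -0.7]
finger_gap: 0.026
grip_force: 0.0
```

Emit:
arm_command(commands=[[[0, 0, 0, 0, 0, 0], [0, 0, 0, 0, 0, 0], [0, 0, 0, 0, 0, 0], [0, 0, 0, 0, 0, 0], [0, 0, 0, 0, 0, 0]]])

```text
time_s: 4.0
tool_pos: [0.5666, 0.1676, 0.1367]
ee_rot: [0.841, 0.541, 0.0, 0.0]
wrist_force: [-0.7, 0.1, 6.3]
finger_gap: 0.0236
grip_force: 59.3
```

Gripped: gap 23.6 mm, 59 N, with the TCP 116.7 mm above the tip. Next I lift, cross to the tub and stir. First the planning.

```bash
cat >> h.py <<'E'
C=np.array([.493,-.186])
def circ(R_,a,z): a=np.radians(a); return np.array([C[0]+R_*np.cos(a),C[1]+R_*np.sin(a),z])
def seg(a,b,n): # smooth
    t=np.arange(1,n+1)/n; t=t*t*(3-2*t); return [np.array(a)+(np.array(b)-a)*x for x in t]
E
python3 - <<'E'
from h import *
s=status.sense(); r=R.from_quat(s['ee_rot']); a=np.array([.5666,.1676,.1367]); up=a+[0,0,.13]
b=circ(.048,121.3,.267); d=circ(.048,121.3,.170)
P=seg(a,up,10)+seg(up,b,15)+seg(b,d,10)
p,_=plan(P,[r]*len(P),a,r); print(p)
print("stir")
P=[circ(.048,121.3-12*i,.170) for i in range(1,31)]
p,_=plan(P,[r]*len(P),p,r); print(p)
E
```

```text
[[0.0, 0.0, -4.0, 0.0, 0.0, 0.0], [0.0, 0.0, -14.0, 0.0, 0.0, 0.0], [0.0, 0.0, -28.0, 0.0, 0.0, 0.0], [0.0, 0.0, -46.0, 0.0, 0.0, 0.0], [0.0, 0.0, -65.0, 0.0, 0.0, 0.0]]
[[0.0, 0.0, -19.0, 0.0, 0.0, 0.0], [0.0, 0.0, -37.0, 0.0, 0.0, 0.0], [0.0, 0.0, -51.0, 0.0, 0.0, 0.0], [0.0, 0.0, -61.0, 0.0, 0.0, 0.0], [0.0, 0.0, -65.0, 0.0, 0.0, 0.0]]
[[-4.0, 1.0, -0.0, 0.0, 0.0, 0.0], [-16.0, 2.0, -0.0, 0.0, 0.0, 0.0], [-34.0, 4.0, -0.0, 0.0, 0.0, 0.0], [-57.0, 7.0, -0.0, 0.0, 0.0, 0.0], [-84.0, 10.0, -0.0, 0.0, 0.0, 0.0]]
[[-30.0, 4.0, -0.0, 0.0, 0.0, 0.0], [-62.0, 8.0, -0.0, 0.0, 0.0, 0.0], [-95.0, 12.0, -0.0, 0.0, 0.0, 0.0], [-127.0, 16.0, -0.0, 0.0, 0.0, 0.0], [-157.0, 20.0, -0.0, 0.0, 0.0, 0.0]]
[[-27.0, 3.0, -0.0, 0.0, 0.0, 0.0], [-50.0, 6.0, -0.0, 0.0, 0.0, 0.0], [-68.0, 8.0, -0.0, 0.0, 0.0, 0.0], [-80.0, 10.0, -0.0, 0.0, 0.0, 0.0], [-84.0, 10.0, -0.0, 0.0, 0.0, 0.0]]
[[-0.0, 0.0, 2.0, 0.0, 0.0, 0.0], [-0.0, 0.0, 10.0, 0.0, 0.0, 0.0], [-0.0, 0.0, 21.0, 0.0, 0.0, 0.0], [-0.0, 0.0, 34.0, 0.0, 0.0, 0.0], [-0.0, 0.0, 48.0, 0.0, 0.0, 0.0]]
[[-0.0, 0.0, 14.0, 0.0, 0.0, 0.0], [-0.0, 0.0, 28.0, 0
[... 564 characters left out ...]
.0, 0.0, 0.0, 0.0], [-30.0, 4.0, -0.0, 0.0, 0.0, 0.0], [-39.0, 1.0, -0.0, 0.0, 0.0, 0.0], [-48.0, -4.0, -0.0, 0.0, 0.0, 0.0]]
[[-8.0, -6.0, -0.0, 0.0, 0.0, 0.0], [-14.0, -14.0, -0.0, 0.0, 0.0, 0.0], [-18.0, -23.0, -0.0, 0.0, 0.0, 0.0], [-21.0, -33.0, -0.0, 0.0, 0.0, 0.0], [-21.0, -43.0, -0.0, 0.0, 0.0, 0.0]]
[[2.0, -10.0, -0.0, 0.0, 0.0, 0.0], [5.0, -19.0, -0.0, 0.0, 0.0, 0.0], [11.0, -27.0, -0.0, 0.0, 0.0, 0.0], [18.0, -34.0, -0.0, 0.0, 0.0, 0.0], [27.0, -39.0, -0.0, 0.0, 0.0, 0.0]]
[[9.0, -4.0, -0.0, 0.0, 0.0, 0.0], [19.0, -5.0, -0.0, 0.0, 0.0, 0.0], [29.0, -5.0, -0.0, 0.0, 0.0, 0.0], [39.0, -2.0, -0.0, 0.0, 0.0, 0.0], [48.0, 3.0, -0.0, 0.0, 0.0, 0.0]]
[ 0.4681515  -0.14471197  0.16961092]
```

Emit:
arm_command(commands=[[[0, 0, -4, 0, 0, 0], [0, 0, -14, 0, 0, 0], [0, 0, -28, 0, 0, 0], [0, 0, -46, 0, 0, 0], [0, 0, -65, 0, 0, 0]]], grip=0, squeeze=100)

```text
time_s: 4.42
tool_pos: [0.5659, 0.1673, 0.202]
ee_rot: [0.841, 0.541, -0.001, -0.0]
wrist_force: [1.0, -0.6, -1.7]
finger_gap: 0.0234
grip_force: 97.9
```

Emit:
arm_command(commands=[[[0, 0, -19, 0, 0, 0], [0, 0, -37, 0, 0, 0], [0, 0, -51, 0, 0, 0], [0, 0, -61, 0, 0, 0], [0, 0, -65, 0, 0, 0]]])

```text
time_s: 4.83
tool_pos: [0.5667, 0.1677, 0.2681]
ee_rot: [0.841, 0.541, 0.001, 0.0]
wrist_force: [-0.3, -0.1, -1.8]
finger_gap: 0.0231
grip_force: 97.9
```

Emit:
arm_command(commands=[[[-4, 1, 0, 0, 0, 0], [-16, 2, 0, 0, 0, 0], [-34, 4, 0, 0, 0, 0], [-57, 7, 0, 0, 0, 0], [-84, 10, 0, 0, 0, 0]]])

```text
time_s: 5.25
tool_pos: [0.5395, 0.0858, 0.265]
ee_rot: [0.841, 0.541, -0.001, -0.001]
wrist_force: [0.8, -0.5, -1.7]
finger_gap: 0.0233
grip_force: 97.9
```

Emit:
arm_command(commands=[[[-30, 4, 0, 0, 0, 0], [-62, 8, 0, 0, 0, 0], [-95, 12, 0, 0, 0, 0], [-127, 16, 0, 0, 0, 0], [-157, 20, 0, 0, 0, 0]]])

```text
time_s: 5.67
tool_pos: [0.4918, -0.0671, 0.2653]
ee_rot: [0.842, 0.54, -0.001, -0.0]
wrist_force: [0.2, -0.4, -1.0]
finger_gap: 0.0229
grip_force: 97.9
```

Emit:
arm_command(commands=[[[-27, 3, 0, 0, 0, 0], [-50, 6, 0, 0, 0, 0], [-68, 8, 0, 0, 0, 0], [-80, 10, 0, 0, 0, 0], [-84, 10, 0, 0, 0, 0]]])

```text
time_s: 6.08
tool_pos: [0.4661, -0.1479, 0.2652]
ee_rot: [0.842, 0.539, -0.001, -0.0]
wrist_force: [-0.5, 0.3, -1.6]
finger_gap: 0.0228
grip_force: 97.9
```

```bash
python3 - <<'E'
from h import *
import cv2
s=status.sense();print(s['time_s'],s['tool_pos'],s['grip_force'],s['finger_gap'])
t=grab_frame("top");sd=grab_frame("side")
a=cv2.resize(t[220:400,320:520],None,fx=2,fy=2);b=cv2.resize(sd[150:430,200:420],(440,560))
o=np.zeros((560,840,3),np.uint8);o[:360,:400]=a;o[:,400:]=b
cv2.imwrite("pics/c2.png",o[:,:800])
E
```

```text
6.0833 [ 0.46606274 -0.14789692  0.26521802] 97.8681206703186 0.02284556439738753
```

View pics/c2.png

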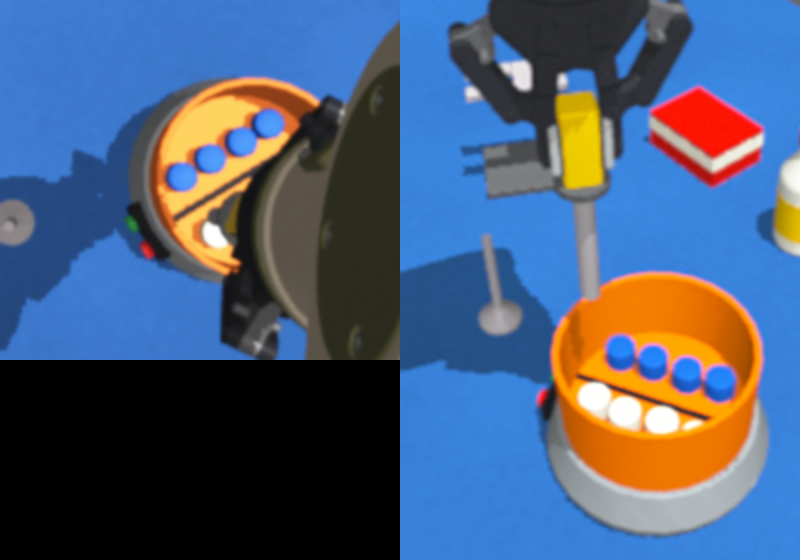

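The stirrer hangs straight in the grip, its tip at c2 (590,298), above the line's near-left end. All pieces are untouched. Descend, then the first round.

Emit:
arm_command(commands=[[[0, 0, 2, 0, 0, 0], [0, 0, 10, 0, 0, 0], [0, 0, 21, 0, 0, 0], [0, 0, 34, 0, 0, 0], [0, 0, 48, 0, 0, 0]]])

```text
time_s: 6.6
tool_pos: [0.4679, -0.144, 0.2169]
ee_rot: [0.841, 0.541, -0.0, -0.0]
wrist_force: [0.5, 0.4, -1.4]
finger_gap: 0.0232
grip_force: 97.9
```

Emit:
arm_command(commands=[[[0, 0, 14, 0, 0, 0], [0, 0, 28, 0, 0, 0], [0, 0, 39, 0, 0, 0], [0, 0, 46, 0, 0, 0], [0, 0, 49, 0, 0, 0]]])

```text
time_s: 7.02
tool_pos: [0.4674, -0.1443, 0.1678]
ee_rot: [0.841, 0.541, -0.0, -0.001]
wrist_force: [-0.8, 0.1, -2.0]
finger_gap: 0.0231
grip_force: 97.9
```

Emit:
arm_command(commands=[[[7, 7, 0, 0, 0, 0], [14, 14, 0, 0, 0, 0], [18, 23, 0, 0, 0, 0], [20, 33, 0, 0, 0, 0], [21, 43, 0, 0, 0, 0]]])

```text
time_s: 7.43
tool_pos: [0.5171, -0.1435, 0.1696]
ee_rot: [0.841, 0.541, -0.0, 0.0]
wrist_force: [-9.1, -1.8, 0.5]
finger_gap: 0.0228
grip_force: 98.2
```

Emit:
arm_command(commands=[[[-2, 10, 0, 0, 0, 0], [-6, 19, 0, 0, 0, 0], [-12, 28, 0, 0, 0, 0], [-19, 35, 0, 0, 0, 0], [-27, 40, 0, 0, 0, 0]]])

```text
time_s: 7.85
tool_pos: [0.5346, -0.1841, 0.1664]
ee_rot: [0.841, 0.541, -0.006, -0.006]
wrist_force: [-18.5, -0.7, 0.9]
finger_gap: 0.023
grip_force: 100.5
```

Emit:
arm_command(commands=[[[-10, 3, 0, 0, 0, 0], [-20, 5, 0, 0, 0, 0], [-30, 4, 0, 0, 0, 0], [-39, 1, 0, 0, 0, 0], [-48, -4, 0, 0, 0, 0]]])

```text
time_s: 8.27
tool_pos: [0.5176, -0.2251, 0.1686]
ee_rot: [0.841, 0.541, 0.001, -0.002]
wrist_force: [-2.4, 10.2, -0.7]
finger_gap: 0.0232
grip_force: 100.2
```

```bash
cat >> h.py <<'E'
import cv2
def pieces():
    """blue/white piece blobs in the side view, in tub coordinates (mm)"""
    im=grab_frame("side"); hsv=cv2.cvtColor(im,cv2.COLOR_BGR2HSV)
    roi=np.zeros(im.shape[:2],np.uint8); q=[proj("side",circ(.066,t,z)) for t in range(0,360,10) for z in(.047,.066)]
    cv2.fillConvexPoly(roi,cv2.convexHull(np.array(q,np.float32)).astype(np.int32),1)
    cv2.imwrite("pics/last.png",cv2.resize(im[270:430,250:410],None,fx=3,fy=3,interpolation=cv2.INTER_CUBIC))
    return im
E
python3 -c "
from h import *
s=status.sense();print(s['time_s'],s['tool_pos'],s['wrist_force']);pieces()"; cp pics/last.png pics/s3.png
```

```text
8.2667 [ 0.51761198 -0.22512881  0.16864849] [-2.36161242 10.15785076 -0.67597959]
```

View pics/s3.png

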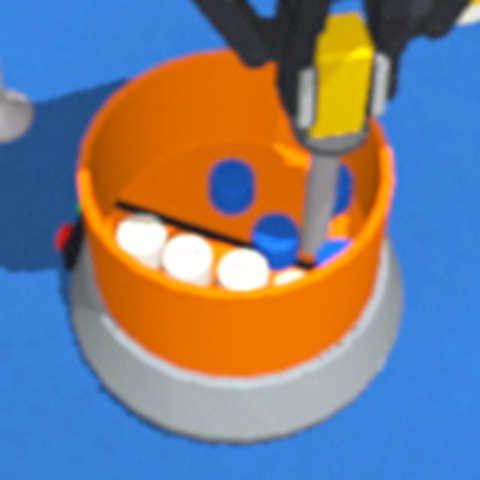

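After half a round one blue is left at the far wall (230,185), one is behind the rod, and others are pushed across the line at (275,240) and (335,250). The stirrer is upright and the peak force is about 19 N. Continuing round.

Emit:
arm_command(commands=[[[-8, -6, 0, 0, 0, 0], [-14, -14, 0, 0, 0, 0], [-18, -23, 0, 0, 0, 0], [-21, -33, 0, 0, 0, 0], [-21, -43, 0, 0, 0, 0]]])

```text
time_s: 8.73
tool_pos: [0.47, -0.2274, 0.1697]
ee_rot: [0.841, 0.541, 0.001, 0.0]
wrist_force: [2.5, 3.2, -1.3]
finger_gap: 0.0231
grip_force: 100.3
```

Emit:
arm_command(commands=[[[2, -10, 0, 0, 0, 0], [5, -19, 0, 0, 0, 0], [11, -27, 0, 0, 0, 0], [18, -34, 0, 0, 0, 0], [27, -39, 0, 0, 0, 0]]])

```text
time_s: 9.15
tool_pos: [0.4495, -0.1876, 0.1717]
ee_rot: [0.841, 0.541, 0.004, 0.005]
wrist_force: [15.7, -0.4, -2.7]
finger_gap: 0.0229
grip_force: 101.4
```

Emit:
arm_command(commands=[[[9, -4, 0, 0, 0, 0], [19, -5, 0, 0, 0, 0], [29, -5, 0, 0, 0, 0], [39, -2, 0, 0, 0, 0], [48, 3, 0, 0, 0, 0]]])

```text
time_s: 9.57
tool_pos: [0.4684, -0.1468, 0.1704]
ee_rot: [0.841, 0.54, -0.0, 0.003]
wrist_force: [-4.3, -3.8, 2.1]
finger_gap: 0.0224
grip_force: 101.2
```

```bash
python3 -c "
from h import *
s=status.sense();print(s['time_s'],s['tool_pos'],s['wrist_force']);pieces()"; cp pics/last.png pics/s4.png
```

```text
9.5667 [ 0.46844083 -0.14677476  0.17037749] [-4.26244365 -3.8243552   2.10777334]
```

View pics/s4.png

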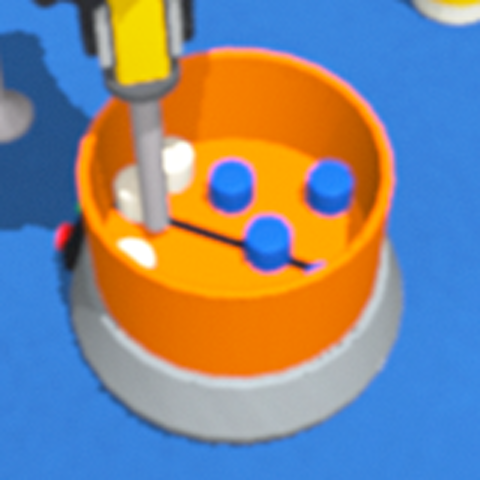

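After round one, two whites are in the blue half at (175,165) and (130,195). One blue sits on the line at (268,243) and one is near the wall at (315,265). Now the second round.

Emit:
arm_command(commands=[[[7, 7, 0, 0, 0, 0], [14, 14, 0, 0, 0, 0], [18, 23, 0, 0, 0, 0], [20, 33, 0, 0, 0, 0], [21, 43, 0, 0, 0, 0]]])

```text
time_s: 10.03
tool_pos: [0.5155, -0.1449, 0.1692]
ee_rot: [0.841, 0.541, -0.001, 0.0]
wrist_force: [-1.7, -4.7, -0.0]
finger_gap: 0.0229
grip_force: 100.9
```

Emit:
arm_command(commands=[[[-2, 10, 0, 0, 0, 0], [-6, 19, 0, 0, 0, 0], [-12, 28, 0, 0, 0, 0], [-19, 35, 0, 0, 0, 0], [-27, 40, 0, 0, 0, 0]]])

```text
time_s: 10.45
tool_pos: [0.5394, -0.1832, 0.1683]
ee_rot: [0.841, 0.541, -0.001, -0.003]
wrist_force: [-17.5, 14.8, 5.7]
finger_gap: 0.0229
grip_force: 103.0
```

Emit:
arm_command(commands=[[[-10, 3, 0, 0, 0, 0], [-20, 5, 0, 0, 0, 0], [-30, 4, 0, 0, 0, 0], [-39, 1, 0, 0, 0, 0], [-48, -4, 0, 0, 0, 0]]])

```text
time_s: 10.87
tool_pos: [0.5166, -0.2276, 0.1687]
ee_rot: [0.841, 0.541, -0.0, -0.001]
wrist_force: [0.3, 0.0, -0.8]
finger_gap: 0.0229
grip_force: 102.0
```

Emit:
arm_command(commands=[[[-8, -6, 0, 0, 0, 0], [-14, -14, 0, 0, 0, 0], [-18, -23, 0, 0, 0, 0], [-21, -33, 0, 0, 0, 0], [-21, -43, 0, 0, 0, 0]]])

```text
time_s: 11.28
tool_pos: [0.4685, -0.2281, 0.1695]
ee_rot: [0.841, 0.541, 0.0, 0.0]
wrist_force: [0.2, -0.0, -2.1]
finger_gap: 0.023
grip_force: 102.0
```

Emit:
arm_command(commands=[[[2, -10, 0, 0, 0, 0], [5, -19, 0, 0, 0, 0], [11, -27, 0, 0, 0, 0], [18, -34, 0, 0, 0, 0], [27, -39, 0, 0, 0, 0]]])

```text
time_s: 11.7
tool_pos: [0.4449, -0.1862, 0.1694]
ee_rot: [0.841, 0.541, -0.0, 0.0]
wrist_force: [-0.4, -0.7, -1.4]
finger_gap: 0.0231
grip_force: 102.0
```

Emit:
arm_command(commands=[[[9, -4, 0, 0, 0, 0], [19, -5, 0, 0, 0, 0], [29, -5, 0, 0, 0, 0], [39, -2, 0, 0, 0, 0], [48, 3, 0, 0, 0, 0]]])

```text
time_s: 12.12
tool_pos: [0.4689, -0.1454, 0.1698]
ee_rot: [0.841, 0.541, -0.0, 0.002]
wrist_force: [2.8, -10.3, -0.6]
finger_gap: 0.023
grip_force: 101.4
```

```bash
cat >> h.py <<'E'
def look(n):
    im=grab_frame(n); hsv=cv2.cvtColor(im,cv2.COLOR_BGR2HSV); roi=np.zeros(im.shape[:2],np.uint8)
    q=[proj(n,circ(.066,t,z)) for t in range(0,360,10) for z in(.047,.066)]
    cv2.fillConvexPoly(roi,cv2.convexHull(np.array(q,np.float32)).astype(np.int32),1)
    M={"blue":(hsv[...,0]>100)&(hsv[...,0]<125)&(hsv[...,1]>150),"white":(hsv[...,1]<60)&(hsv[...,2]>170)}
    for k,m in M.items():
        _,_,st,c=cv2.connectedComponentsWithStats((m&(roi>0)).astype(np.uint8))
        for j in range(1,len(c)):
            if st[j,4]<25: continue
            d=(pt(n,*c[j],.06)[:2]-C)*1000; a=np.radians(-58.7); print(n,k,"area",st[j,4],"tub x,y",(d@[np.cos(a),np.sin(a)]).round(),(d@[-np.sin(a),np.cos(a)]).round())
    return im
E
python3 -c "
from h import *
s=status.sense();print(s['time_s'],s['tool_pos'],s['wrist_force']);look('side');look('top')"
```

```text
12.1167 [ 0.46894611 -0.14539904  0.1697955 ] [  2.78822744 -10.28024764  -0.6227453 ]
side blue area 117 tub x,y -56.0 -4.0
side blue area 128 tub x,y 49.0 22.0
side blue area 346 tub x,y 18.0 -13.0
side white area 937 tub x,y -23.0 39.0
top blue area 114 tub x,y -54.0 0.0
top white area 690 tub x,y -21.0 44.0
top white area 529 tub x,y 46.0 -31.0
```

Two rounds done. I'll lift out and move towards the rack for a clear top view.

Emit:
arm_command(commands=[[[0, 0, -6, 0, 0, 0], [0, 0, -18, 0, 0, 0], [0, 0, -34, 0, 0, 0], [0, 0, -50, 0, 0, 0], [0, 0, -66, 0, 0, 0]]])

```text
time_s: 12.63
tool_pos: [0.4684, -0.1435, 0.2362]
ee_rot: [0.841, 0.541, 0.0, -0.001]
wrist_force: [0.8, 0.1, -1.3]
finger_gap: 0.0229
grip_force: 101.8
```

Emit:
arm_command(commands=[[[0, 0, -14, 0, 0, 0], [0, 0, -24, 0, 0, 0], [4, -1, -31, 0, 0, 0], [16, -3, -31, 0, 0, 0], [40, -5, -31, 0, 0, 0]]])

```text
time_s: 13.05
tool_pos: [0.4797, -0.1076, 0.2664]
ee_rot: [0.842, 0.539, -0.0, 0.0]
wrist_force: [1.3, 0.0, -1.0]
finger_gap: 0.0228
grip_force: 101.8
```

Emit:
arm_command(commands=[[[28, -3, 0, 0, 0, 0], [56, -7, 0, 0, 0, 0], [84, -10, 0, 0, 0, 0], [104, -13, 0, 0, 0, 0], [112, -14, 0, 0, 0, 0]]])

```text
time_s: 13.47
tool_pos: [0.5139, 0.0059, 0.2661]
ee_rot: [0.84, 0.543, 0.0, -0.001]
wrist_force: [-0.5, 0.2, 0.2]
finger_gap: 0.0228
grip_force: 101.8
```

```bash
python3 -c "
from h import *
s=status.sense();print(s['time_s'],s['tool_pos'],s['wrist_force'])
im=look('top');cv2.imwrite('pics/t5.png',cv2.resize(im[240:390,370:520],None,fx=3,fy=3,interpolation=cv2.INTER_CUBIC))"
```

```text
13.4667 [0.51386775 0.00587173 0.26613875] [-0.4942495   0.1785266   0.21026574]
top blue area 162 tub x,y 51.0 20.0
top blue area 332 tub x,y 18.0 -15.0
top blue area 114 tub x,y -47.0 -3.0
top white area 956 tub x,y -32.0 36.0
```

View pics/t5.png

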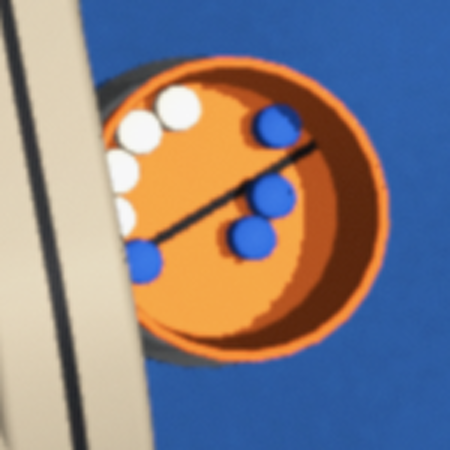

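t5 shows all four whites in the blue half along the wall: (180,107), (140,130), (120,172), (120,217). Blues are at (278,126) in that half, at (272,193) and (252,237) in the other, and at (143,262) next to the line. So the stir has to continue clockwise: I'll go in behind the last blue at (143,262) and push the train round until it straddles the line.

```bash
python3 - <<'E'
from h import *
a=np.radians(-58.7)
for x,y in[(180,107),(140,130),(120,172),(120,217),(143,262),(278,126),(272,193),(252,237)]:
    d=(pt("top",370+x/3-.33,240+y/3-.33,.066)[:2]-C)*1000; X,Y=d@[np.cos(a),np.sin(a)],d@[-np.sin(a),np.cos(a)]; print(round(X),round(Y),"r",round(np.hypot(X,Y)),"ang",round(np.degrees(np.arctan2(Y,X))))
r=down(-24.8); s=status.sense(); p0=s['tool_pos']; r=R.from_quat([.841,.541,0,0])
b=circ(.048,156.3,.267); d=circ(.048,156.3,.170); print(p0)
P=seg(p0,b,10)+seg(b,d,10); p,_=plan(P,[r]*len(P),p0,r); print(p,d)
print("stir"); P=[circ(.048,156.3-8.5*i,.170) for i in range(1,16)]; p,_=plan(P,[r]*15,p,r); print(p)
E
```

```text
11 55 r 56 ang 78
-13 55 r 57 ang 103
-33 42 r 54 ang 129
-46 22 r 51 ang 154
-48 -3 r 48 ang -176
50 20 r 54 ang 22
28 -7 r 29 ang -14
7 -21 r 22 ang -71
[0.51394768 0.00569664 0.26610409]
[[-5.0, 0.0, -0.0, 0.0, 0.0, 0.0], [-19.0, 1.0, -0.0, 0.0, 0.0, 0.0], [-40.0, 3.0, -0.0, 0.0, 0.0, 0.0], [-65.0, 4.0, -0.0, 0.0, 0.0, 0.0], [-92.0, 6.0, -0.0, 0.0, 0.0, 0.0]]
[[-27.0, 2.0, -1.0, 0.0, 0.0, 0.0], [-52.0, 4.0, -1.0, 0.0, 0.0, 0.0], [-73.0, 5.0, -1.0, 0.0, 0.0, 0.0], [-87.0, 6.0, -1.0, 0.0, 0.0, 0.0], [-92.0, 6.0, -1.0, 0.0, 0.0, 0.0]]
[[0.0, 0.0, 3.0, 0.0, 0.0, 0.0], [0.0, 0.0, 10.0, 0.0, 0.0, 0.0], [0.0, 0.0, 21.0, 0.0, 0.0, 0.0], [0.0, 0.0, 34.0, 0.0, 0.0, 0.0], [0.0, 0.0, 49.0, 0.0, 0.0, 0.0]]
[[0.0, 0.0, 14.0, 0.0, 0.0, 0.0], [0.0, 0.0, 27.0, 0.0, 0.0, 0.0], [0.0, 0.0, 38.0, 0.0, 0.0, 0.0], [0.0, 0.0, 45.0, 0.0, 0.0, 0.0], [0.0, 0.0, 48.0, 0.0, 0.0, 0.0]]
[ 0.44857834 -0.16671812  0.17010409] [ 0.4490482  -0.16670651  0.17      ]
stir
[[7.0, 1.0, 0.0, 0.0, 0.0, 0.0], [14.0, 2.0, 0.0, 0.0, 0.0, 0.0], [21.0, 5.0, 0.0, 0.0, 0.0, 0.0], [27.0, 8.0, 0.0, 0.0, 0.0, 0.0], [33.0, 13.0, 0.0, 0.0, 0.0, 0.0]]
[[5.0, 5.0, 0.0, 0.0, 0.0, 0.0], [9.0, 10.0, 0.0, 0.0, 0.0, 0.0], [12.0, 17.0, 0.0, 0.0, 0.0, 0.0], [14.0, 24.0, 0.0, 0.0, 0.0, 0.0], [16.0, 31.0, 0.0, 0.0, 0.0, 0.0]]
[[-0.0, 7.0, 0.0, 0.0, 0.0, 0.0], [-1.0, 14.0, 0.0, 0.0, 0.0, 0.0], [-3.0, 21.0, 0.0, 0.0, 0.0, 0.0], [-6.0, 27.0, 0.0, 0.0, 0.0, 0.0], [-10.0, 33.0, 0.0, 0.0, 0.0, 0.0]]
[ 0.53481809 -0.16315366  0.17010409]
```

Emit:
arm_command(commands=[[[-5, 0, 0, 0, 0, 0], [-19, 1, 0, 0, 0, 0], [-40, 3, 0, 0, 0, 0], [-65, 4, 0, 0, 0, 0], [-92, 6, 0, 0, 0, 0]]])

```text
time_s: 13.93
tool_pos: [0.4798, -0.0871, 0.2662]
ee_rot: [0.841, 0.54, -0.0, -0.0]
wrist_force: [0.9, -0.7, -0.8]
finger_gap: 0.0229
grip_force: 101.8
```

Emit:
arm_command(commands=[[[-27, 1, -1, 0, 0, 0], [-52, 2, -1, 0, 0, 0], [-72, 3, -1, 0, 0, 0], [-84, 4, -1, 0, 0, 0], [-88, 4, -1, 0, 0, 0]]])

```text
time_s: 14.35
tool_pos: [0.4462, -0.1706, 0.2672]
ee_rot: [0.843, 0.538, -0.001, 0.0]
wrist_force: [-0.6, -0.0, -1.7]
finger_gap: 0.023
grip_force: 101.8
```

Emit:
arm_command(commands=[[[0, 0, 3, 0, 0, 0], [0, 0, 10, 0, 0, 0], [0, 0, 21, 0, 0, 0], [0, 0, 34, 0, 0, 0], [0, 0, 49, 0, 0, 0]]])

```text
time_s: 14.77
tool_pos: [0.4484, -0.1656, 0.2171]
ee_rot: [0.841, 0.542, 0.0, 0.0]
wrist_force: [0.3, 0.1, -1.1]
finger_gap: 0.0231
grip_force: 101.8
```

Emit:
arm_command(commands=[[[0, 0, 14, 0, 0, 0], [0, 0, 27, 0, 0, 0], [0, 0, 38, 0, 0, 0], [0, 0, 45, 0, 0, 0], [0, 0, 48, 0, 0, 0]]])

```text
time_s: 15.18
tool_pos: [0.4477, -0.1659, 0.1689]
ee_rot: [0.841, 0.541, -0.0, -0.001]
wrist_force: [-0.3, 0.5, -1.2]
finger_gap: 0.023
grip_force: 101.8
```

Emit:
arm_command(commands=[[[7, 1, 0, 0, 0, 0], [14, 2, 0, 0, 0, 0], [21, 5, 0, 0, 0, 0], [27, 8, 0, 0, 0, 0], [33, 13, 0, 0, 0, 0]]])

```text
time_s: 15.6
tool_pos: [0.4746, -0.1419, 0.1709]
ee_rot: [0.841, 0.541, 0.0, 0.001]
wrist_force: [0.4, -4.8, -0.8]
finger_gap: 0.0227
grip_force: 101.7
```

```bash
python3 -c "
from h import *
s=status.sense();print(s['time_s'],s['tool_pos'],s['wrist_force'],circ(.048,113.8,.17))
look('top');look('side')"
```

```text
15.6 [ 0.47459047 -0.14185372  0.17092062] [ 0.44340673 -4.82137025 -0.83239767] [ 0.47362983 -0.14208194  0.17      ]
top blue area 110 tub x,y -54.0 8.0
top white area 699 tub x,y -15.0 46.0
top white area 775 tub x,y 43.0 -28.0
side blue area 110 tub x,y -56.0 5.0
side blue area 127 tub x,y 49.0 22.0
side blue area 347 tub x,y 18.0 -13.0
side white area 977 tub x,y -16.0 43.0
```

Emit:
arm_command(commands=[[[5, 5, 0, 0, 0, 0], [9, 10, 0, 0, 0, 0], [12, 17, 0, 0, 0, 0], [14, 24, 0, 0, 0, 0], [16, 31, 0, 0, 0, 0]]])

```text
time_s: 16.12
tool_pos: [0.5093, -0.1399, 0.1701]
ee_rot: [0.841, 0.541, 0.0, -0.0]
wrist_force: [0.2, -0.0, -0.1]
finger_gap: 0.0226
grip_force: 101.8
```

Emit:
arm_command(commands=[[[0, 7, 0, 0, 0, 0], [-1, 14, 0, 0, 0, 0], [-3, 21, 0, 0, 0, 0], [-6, 27, 0, 0, 0, 0], [-10, 33, 0, 0, 0, 0]]])

```text
time_s: 16.53
tool_pos: [0.5341, -0.164, 0.1699]
ee_rot: [0.841, 0.541, -0.001, -0.0]
wrist_force: [-2.4, -1.4, -0.7]
finger_gap: 0.023
grip_force: 101.9
```

```bash
python3 -c "
from h import *
s=status.sense();print(s['time_s'],s['tool_pos'],s['wrist_force'])
look('top');look('side')"
```

```text
16.5333 [ 0.53405901 -0.16399538  0.16992739] [-2.42601088 -1.39362771 -0.6721848 ]
top blue area 201 tub x,y 16.0 -18.0
top blue area 118 tub x,y -52.0 14.0
top white area 118 tub x,y 8.0 58.0
top white area 152 tub x,y -20.0 51.0
top white area 161 tub x,y -41.0 34.0
side blue area 185 tub x,y -53.0 14.0
side blue area 131 tub x,y 49.0 22.0
side blue area 346 tub x,y 18.0 -13.0
side white area 196 tub x,y -19.0 50.0
side white area 203 tub x,y -41.0 35.0
side white area 434 tub x,y 23.0 49.0
```

The rod seems to have passed some pieces without carrying them. I'll use my last picture on a composite of the side and wrist views to see how the stirrer sits.

```bash
python3 - <<'E'
from h import *
a=grab_frame("side");w=grab_frame("wrist")
o=np.zeros((600,800,3),np.uint8)
o[:,:400]=cv2.resize(a[190:430,245:405],(400,600),interpolation=cv2.INTER_CUBIC)
o[:,400:]=cv2.resize(w[60:480,180:460],(400,600))
cv2.imwrite("pics/c6.png",o)
E
```

```text
(no output)
```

View pics/c6.png

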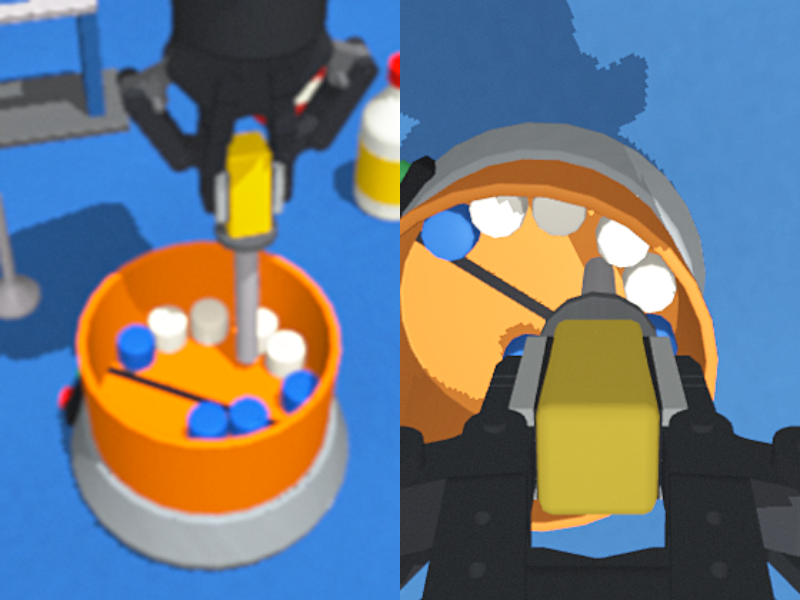

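The stirrer looks nearly straight. Its tip is at about (245,358), inside a ring of pieces along the wall: blue and two whites behind it, two whites ahead. I'll compute the tip's radius and tilt.

```bash
python3 - <<'E'
from h import *
a=np.radians(-58.7)
def tub(p): d=(p[:2]-C)*1000; return (d@[np.cos(a),np.sin(a)]).round(1),(d@[-np.sin(a),np.cos(a)]).round(1)
S=lambda x,y,z:pt("side",245+x*.4-.4,190+y*.4-.4,z)
p=status.sense()['tool_pos'];print("tcp",tub(p))
print("tip",[tub(S(246,358,z)) for z in(.048,.053,.06)],"collar",tub(S(246,238,.155)),"handle top",tub(S(250,143,.215)))
print("px expected tip/handle top",proj("side",[p[0],p[1],.053]),proj("side",[p[0],p[1],.215]))
for n,x,y in[("b",135,340),("w",168,322),("w",208,315),("w",262,322),("w",286,345),("b",300,385),("b",249,410),("b",208,413)]: 
    t=tub(S(x,y,.066)); print(n,t,round(np.hypot(*t)))
E
```

```text
tcp (np.float64(2.1), np.float64(46.7))
tip [(np.float64(9.5), np.float64(41.0)), (np.float64(10.8), np.float64(37.3)), (np.float64(12.6), np.float64(32.2))] collar (np.float64(8.1), np.float64(40.1)) handle top (np.float64(5.0), np.float64(51.7))
px expected tip/handle top [339.87159673 326.67457803] [341.21884835 248.61304241]
b (np.float64(-53.5), np.float64(15.2)) 56
w (np.float64(-40.5), np.float64(35.7)) 54
w (np.float64(-19.5), np.float64(50.2)) 54
w (np.float64(13.6), np.float64(57.4)) 59
w (np.float64(33.2), np.float64(46.0)) 57
b (np.float64(50.5), np.float64(21.0)) 55
b (np.float64(28.9), np.float64(-6.6)) 30
b (np.float64(7.8), np.float64(-17.4)) 19
```

The tip sits about 12 mm off towards −tool x: the stirrer has pivoted about 5.5° about the pad axis. I'll tilt the tool +5.5° about its y so the rod stands vertical, grip at 120 N, and push the two whites and the blue ahead of it across the line.

```bash
cat >> h.py <<'E'
A=np.radians(-58.7); TX=np.array([np.cos(A),np.sin(A)]); TY=np.array([-np.sin(A),np.cos(A)])
def tubw(x,y,z): return np.r_[C+(x*TX+y*TY)/1000,z]
def tcpt(p): d=(np.array(p)[:2]-C)*1000; return (d@TX).round(1),(d@TY).round(1)
E
python3 - <<'E'
from h import *
s=status.sense(); p=s['tool_pos']; r=R.from_quat(s['ee_rot']); g=down(-24.5)*R.from_rotvec([0,np.radians(5.5),0])
off=down(-24.5).apply([.0018,0,0]) # TCP = axis + off
q=tubw(0,41,.170)+off
P=seg(p,q,5); p1,r1=plan(P,[r*R.from_rotvec((r.inv()*g).as_rotvec()*t) for t in(.1,.35,.65,.9,1)],p,r)
T=[(43,84),(46,77)]+[(48,70-7.0*i) for i in range(0,10)]+[(48,5),(48,4),(48,3)]
P=[tubw(a*np.cos(np.radians(b)),a*np.sin(np.radians(b)),.170)+off for a,b in T]
p2,_=plan(P,[r1]*15,p1,r1); print(p1,p2)
E
```

```text
[[-0.0, -1.0, 0.0, -0.0, 0.6, -0.0], [-1.0, -2.0, 0.0, -0.0, 1.9, -0.0], [-1.0, -3.0, 0.0, -0.0, 3.6, -0.0], [-2.0, -4.0, 0.0, -0.0, 5.0, -0.1], [-2.0, -5.0, 0.0, -0.0, 5.5, -0.1]]
[[-1.0, 5.0, 0.0, 0.0, 0.0, 0.0], [-2.0, 11.0, -0.0, 0.0, 0.0, 0.0], [-6.0, 16.0, -0.0, 0.0, 0.0, 0.0], [-10.0, 19.0, -1.0, 0.0, 0.0, 0.0], [-16.0, 22.0, -1.0, 0.0, 0.0, 0.0]]
[[-5.0, 1.0, -1.0, 0.0, 0.0, 0.0], [-11.0, 3.0, -1.0, 0.0, 0.0, 0.0], [-17.0, 3.0, -2.0, 0.0, 0.0, 0.0], [-23.0, 3.0, -3.0, 0.0, 0.0, 0.0], [-28.0, 2.0, -3.0, 0.0, 0.0, 0.0]]
[[-6.0, -2.0, -1.0, 0.0, 0.0, 0.0], [-11.0, -4.0, -1.0, 0.0, 0.0, 0.0], [-13.0, -5.0, -1.0, 0.0, 0.0, 0.0], [-14.0, -6.0, -1.0, 0.0, 0.0, 0.0], [-14.0, -6.0, -1.0, 0.0, 0.0, 0.0]]
[ 0.52856981 -0.16327327  0.17011306] [ 0.52085703 -0.22371497  0.16955291]
```

Emit:
arm_command(commands=[[[0, -1, 0, 0, 0.6, 0], [-1, -2, 0, 0, 1.9, 0], [-1, -3, 0, 0, 3.6, 0], [-2, -4, 0, 0, 5, 0], [-2, -5, 0, 0, 5.5, 0]]], squeeze=120, grip=0)

```text
time_s: 17.15
tool_pos: [0.5272, -0.1642, 0.1698]
ee_rot: [0.841, 0.539, 0.04, -0.027]
wrist_force: [-5.0, -3.4, -1.4]
finger_gap: 0.0226
grip_force: 117.8
```

Emit:
arm_command(commands=[[[-1, 5, 0, 0, 0, 0], [-2, 11, 0, 0, 0, 0], [-6, 16, 0, 0, 0, 0], [-10, 19, -1, 0, 0, 0], [-16, 22, -1, 0, 0, 0]]])

```text
time_s: 17.57
tool_pos: [0.5383, -0.1839, 0.1683]
ee_rot: [0.84, 0.541, 0.037, -0.031]
wrist_force: [-19.0, 6.1, 6.4]
finger_gap: 0.0225
grip_force: 119.8
```

Emit:
arm_command(commands=[[[-5, 1, -1, 0, 0, 0], [-11, 3, -1, 0, 0, 0], [-17, 3, -2, 0, 0, 0], [-23, 3, -3, 0, 0, 0], [-28, 2, -3, 0, 0, 0]]])

```text
time_s: 17.98
tool_pos: [0.5304, -0.2076, 0.1688]
ee_rot: [0.839, 0.541, 0.04, -0.031]
wrist_force: [-7.3, 20.3, 1.8]
finger_gap: 0.0229
grip_force: 119.2
```

Emit:
arm_command(commands=[[[-6, -2, -1, 0, 0, 0], [-11, -4, -1, 0, 0, 0], [-13, -5, -1, 0, 0, 0], [-14, -6, -1, 0, 0, 0], [-14, -6, -1, 0, 0, 0]]])

```text
time_s: 18.4
tool_pos: [0.5208, -0.2175, 0.1694]
ee_rot: [0.839, 0.542, 0.042, -0.03]
wrist_force: [-4.7, 13.3, 1.5]
finger_gap: 0.023
grip_force: 120.2
```

```bash
python3 -c "
from h import *
s=status.sense();print(s['time_s'],s['tool_pos'],s['wrist_force'],tcpt(s['tool_pos']))
look('top');look('side')"
```

```text
18.4 [ 0.52081551 -0.21748595  0.16938668] [-4.74963942 13.26390194  1.47741839] (np.float64(41.4), np.float64(7.4))
top blue area 325 tub x,y 18.0 -15.0
top blue area 121 tub x,y -52.0 14.0
top white area 166 tub x,y 13.0 55.0
top white area 171 tub x,y 43.0 34.0
top white area 154 tub x,y -20.0 51.0
top white area 141 tub x,y -41.0 35.0
side blue area 181 tub x,y -52.0 14.0
side blue area 370 tub x,y 18.0 -12.0
side blue area 37 tub x,y 48.0 7.0
side white area 199 tub x,y -19.0 50.0
side white area 196 tub x,y -40.0 35.0
side white area 147 tub x,y 12.0 53.0
side white area 192 tub x,y 45.0 34.0
```

The whites jammed between rod and wall: the rod was pushed inwards and slid past them inside. I'll lift out, measure the tilt again by code, then sweep close to the wall, where the push is tangential.

Emit:
arm_command(commands=[[[1, 0, -10, 0, 0, 0], [2, 0, -25, 0, 0, 0], [4, 0, -45, 0, 0, 0], [6, 0, -62, 0, 0, 0], [7, 0, -75, 0, 0, 0]]])

```text
time_s: 18.92
tool_pos: [0.5221, -0.2226, 0.2471]
ee_rot: [0.84, 0.541, 0.042, -0.025]
wrist_force: [1.3, 0.7, -0.3]
finger_gap: 0.023
grip_force: 119.7
```

Emit:
arm_command(commands=[[[1, 0, -10, 0, 0, 0], [2, 0, -18, 0, 0, 0], [2, 0, -22, 0, 0, 0], [2, 0, -22, 0, 0, 0], [2, 0, -22, 0, 0, 0]]])

```text
time_s: 19.33
tool_pos: [0.521, -0.2234, 0.2667]
ee_rot: [0.84, 0.54, 0.04, -0.026]
wrist_force: [0.8, 0.8, -1.2]
finger_gap: 0.0227
grip_force: 119.7
```

```bash
python3 - <<'E'
from h import *
s=status.sense(); print(s['time_s'],s['tool_pos'],s['ee_rot'],tcpt(s['tool_pos']))
i=camera_info("wrist"); T=i['pose']; im=grab_frame("wrist"); sd=grab_frame("side"); cv2.imwrite("pics/w7.png",im); cv2.imwrite("pics/s7.png",sd)
s=status.sense(); p=np.array(s['tool_pos']); r=R.from_quat(s['ee_rot'])
def tip(th,L=.136-.019+.019): # pivot at grasp point; stirrer tilt th deg about tool y rel. to tool
    return p+r.apply([0,0,-.019])+ (r*R.from_rotvec([0,np.radians(th),0])).apply([0,0,.1357])
for th in(-10,-8,-6,-4,-2,0,2): print(th,"wrist",proj("wrist",tip(th)).round(1),"side",proj("side",tip(th)).round(1))
h=cv2.cvtColor(im,cv2.COLOR_BGR2HSV); print("wrist col 318 (row: H S V)")
print([(v,*h[v,318].tolist()) for v in range(190,300,3)])
hs=cv2.cvtColor(sd,cv2.COLOR_BGR2HSV); t=proj("side",tip(-5)).round().astype(int); print("side cols"); 
for v in range(t[1]-16,t[1]+14,2): print(v,[(int(hs[v,u,1])) for u in range(t[0]-9,t[0]+10,2)])
E
```

```text
19.3333 [ 0.52097949 -0.22341243  0.26665572] [ 0.84011484  0.54027791  0.04029291 -0.0261403 ] (np.float64(46.5), np.float64(4.5))
-10 wrist [319.7 264.6] side [363.  320.5]
-8 wrist [319.7 257.6] side [362.  317.9]
-6 wrist [319.7 250.5] side [361.1 315.2]
-4 wrist [319.7 243.5] side [360.1 312.5]
-2 wrist [319.7 236.5] side [359.2 309.8]
0 wrist [319.7 229.5] side [358.3 306.9]
2 wrist [319.8 222.5] side [357.4 304.1]
wrist col 318 (row: H S V)
[(190, 18, 165, 255), (193, 19, 156, 255), (196, 19, 159, 255), (199, 19, 158, 255), (202, 19, 158, 255), (205, 19, 154, 255), (208, 19, 156, 255), (211, 19, 155, 255), (214, 19, 154, 255), (217, 16, 183, 227), (220, 3, 133, 140), (223, 110, 188, 125), (226, 106, 170, 241), (229, 106, 160, 245), (232, 106, 159, 246), (235, 106, 161, 249), (238, 15, 9, 117), (241, 135, 9, 118), (244, 100, 6, 120), (247, 110, 6, 121), (250, 135, 4, 120), (253, 143, 9, 119), (256, 0, 0, 117), (259, 132, 10, 122), (262, 135, 4, 115), (265, 100, 11, 67), (268, 120, 3, 97), (271, 100, 8, 97), (274, 108, 13, 97), (277, 102, 13, 96), (280, 103, 18, 98), (283, 25, 1
[... 157 characters left out ...]
54, 184, 193]
300 [255, 255, 92, 6, 8, 7, 5, 31, 99, 190]
302 [255, 255, 84, 6, 9, 9, 5, 100, 148, 85]
304 [255, 236, 71, 8, 7, 5, 6, 102, 255, 166]
306 [255, 219, 49, 4, 9, 7, 7, 109, 255, 255]
308 [255, 211, 44, 6, 7, 7, 9, 136, 255, 255]
310 [255, 196, 26, 4, 7, 7, 11, 146, 255, 255]
312 [255, 218, 58, 8, 6, 4, 26, 180, 255, 255]
314 [116, 203, 150, 25, 6, 16, 103, 239, 255, 255]
316 [32, 78, 203, 187, 140, 166, 235, 255, 255, 255]
318 [33, 33, 102, 255, 255, 255, 255, 255, 255, 255]
320 [34, 31, 81, 230, 255, 255, 255, 255, 255, 255]
322 [34, 29, 68, 215, 255, 255, 255, 255, 255, 255]
324 [33, 31, 84, 224, 255, 255, 255, 255, 255, 255]
326 [33, 28, 101, 255, 255, 255, 255, 255, 255, 255]
```

Wrist view (tip's near edge at row ~237) and side view both give about −4.5° of stirrer tilt relative to the tool. So I'll set the tool tilt to 4.5° and plan a sweep at R = 56 mm, from tub angle 190° to 75°.

```bash
python3 - <<'E'
from h import *
s=status.sense(); p=np.array(s['tool_pos']); r=R.from_quat(s['ee_rot']); g=down(-24.5)*R.from_rotvec([0,np.radians(4.5),0])
off=down(-24.5).apply([.0015,0,0])
def at(a,th,z): th=np.radians(th); return tubw(a*np.cos(th),a*np.sin(th),z)+off
b=at(56,190,.267); d=at(56,190,.170)
P=seg(p,b,10)+seg(b,d,10); p1,r1=plan(P,[g]*20,p,r)
print("stir"); P=[at(56,190-115/15*i,.170) for i in range(1,16)]; p2,_=plan(P,[r1]*15,p1,r1)
print(tcpt(p1-off),tcpt(p2-off),p1,p2, "max tilt err",(r1.inv()*g).magnitude())
E
```

```text
[[1.0, -3.0, 0.0, -0.1, -1.0, -0.0], [5.0, -10.0, 0.0, -0.1, -1.0, -0.0], [10.0, -20.0, 1.0, -0.1, -1.0, -0.0], [16.0, -32.0, 1.0, -0.1, -1.0, -0.0], [23.0, -46.0, 2.0, -0.1, -1.0, -0.0]]
[[7.0, -14.0, 0.0, 0.0, -0.0, -0.0], [14.0, -26.0, 1.0, 0.0, -0.0, -0.0], [19.0, -36.0, 1.0, 0.0, -0.0, -0.0], [22.0, -43.0, 1.0, 0.0, -0.0, -0.0], [24.0, -46.0, 1.0, 0.0, -0.0, -0.0]]
[[-0.0, 0.0, 3.0, 0.0, -0.0, -0.0], [-1.0, 0.0, 10.0, 0.0, -0.0, -0.0], [-2.0, 0.0, 21.0, 0.0, -0.0, -0.0], [-3.0, 0.0, 34.0, 0.0, -0.0, -0.0], [-4.0, 0.0, 49.0, 0.0, -0.0, -0.0]]
[[-1.0, 0.0, 14.0, 0.0, -0.0, -0.0], [-2.0, 0.0, 27.0, 0.0, -0.0, -0.0], [-3.0, 0.0, 38.0, 0.0, -0.0, -0.0], [-4.0, 0.0, 45.0, 0.0, -0.0, -0.0], [-4.0, 0.0, 48.0, 0.0, -0.0, -0.0]]
stir
[[7.0, 4.0, 1.0, 0.0, 0.0, 0.0], [13.0, 8.0, 1.0, 0.0, 0.0, 0.0], [18.0, 13.0, 2.0, 0.0, 0.0, 0.0], [23.0, 19.0, 2.0, 0.0, 0.0, 0.0], [27.0, 25.0, 2.0, 0.0, 0.0, 0.0]]
[[3.0, 7.0, 0.0, 0.0, 0.0, 0.0], [5.0, 14.0, 1.0, 0.0, 0.0, 0.0], [6.0, 22.0, 1.0, 0.0, 0.0, 0.0], [6.0, 29.0, 1.0, 0.0, 0.0, 0.0], [5.0, 37.0, 1.0, 0.0, 0.0, 0.0]]
[[-2.0, 7.0, -0.0, 0.0, 0.0, 0.0], [-5.0, 14.0, -1.0, 0.0, 0.0, 0.0], [-8.0, 20.0, -1.0, 0.0, 0.0, 0.0], [-13.0, 26.0, -1.0, 0.0, 0.0, 0.0], [-18.0, 32.0, -2.0, 0.0, 0.0, 0.0]]
(np.float64(-55.1), np.float64(-9.9)) (np.float64(14.8), np.float64(54.5)) [ 0.45655196 -0.14269244  0.17009705] [ 0.54790261 -0.16892283  0.17025725] max tilt err 0.0006609480289332731
```

Emit:
arm_command(commands=[[[1, -3, 0, 0, -1, 0], [5, -10, 0, 0, -1, 0], [10, -20, 1, 0, -1, 0], [16, -32, 1, 0, -1, 0], [23, -46, 2, 0, -1, 0]]])

```text
time_s: 19.85
tool_pos: [0.4883, -0.1824, 0.2671]
ee_rot: [0.84, 0.541, 0.033, -0.021]
wrist_force: [-0.0, 0.5, -1.1]
finger_gap: 0.0226
grip_force: 119.7
```

Emit:
arm_command(commands=[[[7, -14, 0, 0, 0, 0], [14, -26, 1, 0, 0, 0], [19, -36, 1, 0, 0, 0], [22, -43, 1, 0, 0, 0], [24, -46, 1, 0, 0, 0]]])

```text
time_s: 20.27
tool_pos: [0.4563, -0.1416, 0.2684]
ee_rot: [0.84, 0.541, 0.033, -0.021]
wrist_force: [0.1, -0.4, -0.4]
finger_gap: 0.0229
grip_force: 119.7
```

Emit:
arm_command(commands=[[[0, 0, 3, 0, 0, 0], [-1, 0, 10, 0, 0, 0], [-2, 0, 21, 0, 0, 0], [-3, 0, 34, 0, 0, 0], [-4, 0, 49, 0, 0, 0]]])

```text
time_s: 20.68
tool_pos: [0.4569, -0.1431, 0.2176]
ee_rot: [0.841, 0.54, 0.033, -0.021]
wrist_force: [-0.3, -0.2, -1.1]
finger_gap: 0.0225
grip_force: 119.7
```

Emit:
arm_command(commands=[[[-1, 0, 14, 0, 0, 0], [-2, 0, 27, 0, 0, 0], [-3, 0, 38, 0, 0, 0], [-4, 0, 45, 0, 0, 0], [-4, 0, 48, 0, 0, 0]]])

```text
time_s: 21.1
tool_pos: [0.4562, -0.1429, 0.1693]
ee_rot: [0.841, 0.54, 0.033, -0.022]
wrist_force: [-0.4, -0.4, -1.0]
finger_gap: 0.0226
grip_force: 119.7
```

Emit:
arm_command(commands=[[[7, 4, 1, 0, 0, 0], [13, 8, 1, 0, 0, 0], [18, 13, 2, 0, 0, 0], [23, 19, 2, 0, 0, 0], [27, 25, 2, 0, 0, 0]]])

```text
time_s: 21.52
tool_pos: [0.4919, -0.128, 0.1715]
ee_rot: [0.84, 0.541, 0.033, -0.021]
wrist_force: [-0.3, 0.4, -0.9]
finger_gap: 0.0226
grip_force: 119.5
```

```bash
python3 -c "
from h import *
s=status.sense();print(s['time_s'],tcpt(s['tool_pos']),s['tool_pos'][2],s['wrist_force'])
look('top');look('side')"
```

```text
21.5167 (np.float64(-50.1), np.float64(29.2)) 0.17147691412629015 [-0.29043096  0.39960314 -0.94724255]
top blue area 66 tub x,y -36.0 44.0
top white area 284 tub x,y -7.0 56.0
side blue area 179 tub x,y -35.0 41.0
side blue area 359 tub x,y 19.0 -13.0
side white area 852 tub x,y 18.0 45.0
```

Moving freely now: near-zero force and the train is advancing ahead of the rod. Continuing.

Emit:
arm_command(commands=[[[3, 7, 0, 0, 0, 0], [5, 14, 1, 0, 0, 0], [6, 22, 1, 0, 0, 0], [6, 29, 1, 0, 0, 0], [5, 37, 1, 0, 0, 0]]])

```text
time_s: 22.03
tool_pos: [0.5272, -0.1394, 0.1703]
ee_rot: [0.84, 0.541, 0.033, -0.021]
wrist_force: [-1.0, 0.8, -1.2]
finger_gap: 0.0228
grip_force: 119.7
```

Emit:
arm_command(commands=[[[-2, 7, 0, 0, 0, 0], [-5, 14, -1, 0, 0, 0], [-8, 20, -1, 0, 0, 0], [-13, 26, -1, 0, 0, 0], [-18, 32, -2, 0, 0, 0]]])

```text
time_s: 22.45
tool_pos: [0.5483, -0.1697, 0.1708]
ee_rot: [0.84, 0.54, 0.033, -0.021]
wrist_force: [-0.9, 1.3, -0.8]
finger_gap: 0.0229
grip_force: 119.6
```

```bash
python3 -c "
from h import *
s=status.sense();print(s['time_s'],tcpt(s['tool_pos']),s['tool_pos'][2],s['wrist_force'])
look('top');look('side')"
```

```text
22.45 (np.float64(14.8), np.float64(55.8)) 0.1708284084407267 [-0.89168526  1.34398915 -0.82315273]
top blue area 69 tub x,y 33.0 -13.0
top blue area 140 tub x,y 7.0 -22.0
top blue area 169 tub x,y 17.0 -51.0
top white area 386 tub x,y 45.0 -28.0
side blue area 147 tub x,y 33.0 46.0
side blue area 338 tub x,y 17.0 -13.0
side white area 258 tub x,y 47.0 23.0
```

The train now straddles the line as planned. I'll lift out and move clear to count everything by code.

Emit:
arm_command(commands=[[[1, 0, -10, 0, 0, 0], [2, 0, -25, 0, 0, 0], [3, 0, -43, 0, 0, 0], [5, 0, -61, 0, 0, 0], [6, 0, -75, 0, 0, 0]]])

```text
time_s: 22.97
tool_pos: [0.5485, -0.1685, 0.2488]
ee_rot: [0.84, 0.541, 0.034, -0.02]
wrist_force: [-1.0, 0.7, -1.7]
finger_gap: 0.0226
grip_force: 119.7
```

Emit:
arm_command(commands=[[[5, 0, -10, 0, 0, 0], [18, 0, -18, 0, 0, 0], [40, 0, -19, 0, 0, 0], [70, 0, -16, 0, 0, 0], [100, 0, -14, 0, 0, 0]]])

```text
time_s: 23.38
tool_pos: [0.5895, -0.0775, 0.2684]
ee_rot: [0.841, 0.54, 0.033, -0.021]
wrist_force: [-0.3, 0.0, -1.2]
finger_gap: 0.0226
grip_force: 119.7
```

Emit:
arm_command(commands=[[[30, 0, 2, 0, 0, 0], [58, 0, 5, 0, 0, 0], [80, 0, 6, 0, 0, 0], [96, 0, 8, 0, 0, 0], [100, 0, 8, 0, 0, 0]]])

```text
time_s: 23.8
tool_pos: [0.6308, 0.0174, 0.2678]
ee_rot: [0.839, 0.543, 0.033, -0.022]
wrist_force: [0.4, -1.1, -1.2]
finger_gap: 0.0226
grip_force: 119.7
```

```bash
python3 -c "
from h import *
s=status.sense();print(s['time_s'],s['tool_pos'],s['wrist_force'])
look('top');look('side')"
```

```text
23.8 [0.63078893 0.01741066 0.267782  ] [ 0.35342253 -1.05095771 -1.19712713]
top white area 5997 tub x,y -0.0 -0.0
side blue area 143 tub x,y 33.0 46.0
side blue area 340 tub x,y 17.0 -13.0
side white area 247 tub x,y 47.0 23.0
```

Emit:
arm_command(commands=[[[10, -10, 1, 0, 0, 0], [33, -35, 3, 0, 0, 0], [60, -62, 5, 0, 0, 0], [85, -90, 7, 0, 0, 0], [100, -107, 8, 0, 0, 0]]])

```text
time_s: 24.32
tool_pos: [0.5725, 0.1514, 0.2683]
ee_rot: [0.84, 0.541, 0.033, -0.021]
wrist_force: [1.0, 1.3, -1.8]
finger_gap: 0.0226
grip_force: 119.8
```

Emit:
arm_command(commands=[[[8, -7, 1, 0, 0, 0], [12, -10, 1, 0, 0, 0], [12, -10, 1, 0, 0, 0], [12, -10, 1, 0, 0, 0], [12, -10, 1, 0, 0, 0]]])

```text
time_s: 24.73
tool_pos: [0.5717, 0.1607, 0.2675]
ee_rot: [0.841, 0.539, 0.033, -0.021]
wrist_force: [0.6, 0.6, -0.9]
finger_gap: 0.023
grip_force: 119.8
```

```bash
python3 -c "
from h import *
s=status.sense();print(s['time_s'],s['tool_pos'],s['wrist_force'])
look('top');look('side')"
```

```text
24.7333 [0.57165513 0.16068157 0.26747721] [ 0.58184565  0.5579498  -0.93742922]
top blue area 159 tub x,y 33.0 44.0
top blue area 335 tub x,y 18.0 -15.0
top blue area 172 tub x,y 14.0 -53.0
top white area 720 tub x,y 46.0 -9.0
side blue area 142 tub x,y 33.0 46.0
side blue area 340 tub x,y 17.0 -13.0
side white area 257 tub x,y 47.0 23.0
```

All 8 pieces are in the tub. One blue and one white are clearly in the +y half (with one white on the line); three blues and two whites are in the −y half. To make it unmistakable I'll stir another half round clockwise to centre the train across the line's other end, then push one inner blue over.

```bash
cat >> h.py <<'E'
off=down(-24.5).apply([.0015,0,0])
def at(a,th,z=.170): th=np.radians(th); return tubw(a*np.cos(th),a*np.sin(th),z)+off
E
python3 - <<'E'
from h import *
s=status.sense(); p=np.array(s['tool_pos']); r=R.from_quat(s['ee_rot']); g=down(-24.5)*R.from_rotvec([0,np.radians(4.5),0]); print(p)
b=at(56,81,.267); d=at(56,81)
P=seg(p,b,15)+seg(b,d,10); p1,r1=plan(P,[g]*25,p,g)
print("stir"); P=[at(56,81-178/25*i) for i in range(1,26)]; p2,_=plan(P,[r1]*25,p1,r1)
print(tcpt(p1-off),tcpt(p2-off),p1,p2)
E
```

```text
[0.57143028 0.16125679 0.2675059 ]
[[-4.0, 1.0, -0.0, 0.0, 0.0, 0.0], [-15.0, 5.0, -1.0, 0.0, 0.0, 0.0], [-32.0, 12.0, -2.0, 0.0, 0.0, 0.0], [-54.0, 19.0, -4.0, 0.0, 0.0, 0.0], [-79.0, 29.0, -6.0, 0.0, 0.0, 0.0]]
[[-28.0, 10.0, -2.0, 0.0, 0.0, 0.0], [-58.0, 21.0, -5.0, 0.0, 0.0, 0.0], [-89.0, 32.0, -7.0, 0.0, 0.0, 0.0], [-119.0, 43.0, -9.0, 0.0, 0.0, 0.0], [-147.0, 53.0, -11.0, 0.0, 0.0, 0.0]]
[[-26.0, 10.0, -2.0, 0.0, 0.0, 0.0], [-48.0, 17.0, -4.0, 0.0, 0.0, 0.0], [-64.0, 24.0, -5.0, 0.0, 0.0, 0.0], [-75.0, 28.0, -6.0, 0.0, 0.0, 0.0], [-79.0, 29.0, -7.0, 0.0, 0.0, 0.0]]
[[-1.0, -0.0, 3.0, 0.0, 0.0, 0.0], [-1.0, -0.0, 11.0, 0.0, 0.0, 0.0], [-2.0, -0.0, 21.0, 0.0, 0.0, 0.0], [-3.0, -0.0, 35.0, 0.0, 0.0, 0.0], [-4.0, -0.0, 49.0, 0.0, 0.0, 0.0]]
[[-1.0, -0.0, 14.0, 0.0, 0.0, 0.0], [-2.0, -0.0, 27.0, 0.0, 0.0, 0.0], [-3.0, -0.0, 38.0, 0.0, 0.0, 0.0], [-4.0, -0.0, 45.0, 0.0, 0.0, 0.0], [-4.0, -0.0, 48.0, 0.0, 0.0, 0.0]]
stir
[[-5.0, 5.0, -0.0, 0.0, 0.0, 0.0], [-11.0, 9.0, -1.0, 0.0, 0.0, 0.0], [-17.0, 12.0, -1.0, 0.0, 0.0, 0.0], [-23.0, 15.0, -2.0, 0.0, 0.0, 0.0], [-30.0, 17.0, -2.0, 0.0,
[... 175 characters left out ...]
.0, 0.0, 0.0]]
[[-6.0, -4.0, -0.0, 0.0, 0.0, 0.0], [-11.0, -8.0, -1.0, 0.0, 0.0, 0.0], [-17.0, -12.0, -1.0, 0.0, 0.0, 0.0], [-21.0, -18.0, -2.0, 0.0, 0.0, 0.0], [-25.0, -23.0, -2.0, 0.0, 0.0, 0.0]]
[[-3.0, -7.0, -0.0, 0.0, 0.0, 0.0], [-5.0, -13.0, -0.0, 0.0, 0.0, 0.0], [-7.0, -20.0, -0.0, 0.0, 0.0, 0.0], [-7.0, -27.0, -0.0, 0.0, 0.0, 0.0], [-7.0, -34.0, -0.0, 0.0, 0.0, 0.0]]
[[1.0, -7.0, -0.0, 0.0, 0.0, 0.0], [3.0, -13.0, -0.0, 0.0, 0.0, 0.0], [6.0, -20.0, 0.0, 0.0, 0.0, 0.0], [9.0, -26.0, 0.0, 0.0, 0.0, 0.0], [13.0, -31.0, 1.0, 0.0, 0.0, 0.0]]
(np.float64(8.8), np.float64(55.2)) (np.float64(-6.4), np.float64(-55.8)) [ 0.54541228 -0.16350222  0.17017323] [ 0.44265654 -0.20812256  0.16964263]
```

Emit:
arm_command(commands=[[[-4, 1, 0, 0, 0, 0], [-15, 5, -1, 0, 0, 0], [-32, 12, -2, 0, 0, 0], [-54, 19, -4, 0, 0, 0], [-79, 29, -6, 0, 0, 0]]])

```text
time_s: 25.25
tool_pos: [0.5639, 0.0777, 0.2676]
ee_rot: [0.84, 0.541, 0.033, -0.021]
wrist_force: [0.7, 0.3, -0.9]
finger_gap: 0.0229
grip_force: 119.8
```

Emit:
arm_command(commands=[[[-28, 10, -2, 0, 0, 0], [-58, 21, -5, 0, 0, 0], [-89, 32, -7, 0, 0, 0], [-119, 43, -9, 0, 0, 0], [-147, 53, -11, 0, 0, 0]]])

```text
time_s: 25.67
tool_pos: [0.5506, -0.0809, 0.2671]
ee_rot: [0.841, 0.54, 0.033, -0.021]
wrist_force: [0.8, -0.3, -1.9]
finger_gap: 0.0229
grip_force: 119.8
```

Emit:
arm_command(commands=[[[-26, 10, -2, 0, 0, 0], [-48, 17, -4, 0, 0, 0], [-64, 24, -5, 0, 0, 0], [-75, 28, -6, 0, 0, 0], [-79, 29, -7, 0, 0, 0]]])

```text
time_s: 26.08
tool_pos: [0.5441, -0.1647, 0.2674]
ee_rot: [0.841, 0.539, 0.033, -0.021]
wrist_force: [-0.4, 0.8, -1.2]
finger_gap: 0.0226
grip_force: 119.8
```

Emit:
arm_command(commands=[[[-1, 0, 3, 0, 0, 0], [-1, 0, 11, 0, 0, 0], [-2, 0, 21, 0, 0, 0], [-3, 0, 35, 0, 0, 0], [-4, 0, 49, 0, 0, 0]]])

```text
time_s: 26.5
tool_pos: [0.5448, -0.1602, 0.2172]
ee_rot: [0.84, 0.541, 0.033, -0.021]
wrist_force: [-0.5, -1.1, -1.4]
finger_gap: 0.0229
grip_force: 119.8
```

Emit:
arm_command(commands=[[[-1, 0, 14, 0, 0, 0], [-2, 0, 27, 0, 0, 0], [-3, 0, 38, 0, 0, 0], [-4, 0, 45, 0, 0, 0], [-4, 0, 48, 0, 0, 0]]])

```text
time_s: 26.92
tool_pos: [0.5442, -0.1613, 0.1689]
ee_rot: [0.84, 0.541, 0.033, -0.022]
wrist_force: [-0.1, 0.3, -1.5]
finger_gap: 0.0226
grip_force: 119.8
```

Emit:
arm_command(commands=[[[-5, 5, 0, 0, 0, 0], [-11, 9, -1, 0, 0, 0], [-17, 12, -1, 0, 0, 0], [-23, 15, -2, 0, 0, 0], [-30, 17, -2, 0, 0, 0]]])

```text
time_s: 27.33
tool_pos: [0.5482, -0.1972, 0.1706]
ee_rot: [0.84, 0.54, 0.033, -0.021]
wrist_force: [0.8, 1.7, -0.9]
finger_gap: 0.0225
grip_force: 119.7
```

Emit:
arm_command(commands=[[[-7, 0, -1, 0, 0, 0], [-14, 1, -1, 0, 0, 0], [-20, 0, -2, 0, 0, 0], [-27, -2, -2, 0, 0, 0], [-34, -4, -3, 0, 0, 0]]])

```text
time_s: 27.75
tool_pos: [0.5295, -0.2262, 0.1704]
ee_rot: [0.84, 0.541, 0.033, -0.021]
wrist_force: [0.5, 1.7, -0.5]
finger_gap: 0.0228
grip_force: 119.7
```

```bash
python3 -c "
from h import *
s=status.sense();print(s['time_s'],tcpt(s['tool_pos']),s['tool_pos'],s['wrist_force'])
look('top');look('side')"
```

```text
27.75 (np.float64(53.3), np.float64(10.3)) [ 0.5295274  -0.22618517  0.1703522 ] [ 0.51023132  1.65491519 -0.47480936]
top blue area 509 tub x,y 30.0 -13.0
top blue area 156 tub x,y -42.0 -35.0
top white area 763 tub x,y 11.0 -46.0
side blue area 56 tub x,y -42.0 -24.0
side blue area 355 tub x,y 17.0 -13.0
side white area 70 tub x,y 52.0 30.0
```

Emit:
arm_command(commands=[[[-6, -4, 0, 0, 0, 0], [-11, -8, -1, 0, 0, 0], [-17, -12, -1, 0, 0, 0], [-21, -18, -2, 0, 0, 0], [-25, -23, -2, 0, 0, 0]]])

```text
time_s: 28.27
tool_pos: [0.4978, -0.2395, 0.1706]
ee_rot: [0.841, 0.54, 0.033, -0.021]
wrist_force: [0.6, 1.1, -0.7]
finger_gap: 0.0227
grip_force: 119.7
```

Emit:
arm_command(commands=[[[-3, -7, 0, 0, 0, 0], [-5, -13, 0, 0, 0, 0], [-7, -20, 0, 0, 0, 0], [-7, -27, 0, 0, 0, 0], [-7, -34, 0, 0, 0, 0]]])

```text
time_s: 28.68
tool_pos: [0.464, -0.2311, 0.1699]
ee_rot: [0.84, 0.54, 0.033, -0.021]
wrist_force: [0.4, -0.4, -1.4]
finger_gap: 0.0227
grip_force: 119.4
```

Emit:
arm_command(commands=[[[1, -7, 0, 0, 0, 0], [3, -13, 0, 0, 0, 0], [6, -20, 0, 0, 0, 0], [9, -26, 0, 0, 0, 0], [13, -31, 1, 0, 0, 0]]])

```text
time_s: 29.1
tool_pos: [0.4415, -0.206, 0.17]
ee_rot: [0.84, 0.541, 0.033, -0.021]
wrist_force: [0.5, -1.3, -0.9]
finger_gap: 0.0231
grip_force: 119.5
```

```bash
python3 -c "
from h import *
s=status.sense();print(s['time_s'],tcpt(s['tool_pos']),s['tool_pos'],s['wrist_force'])
look('top');look('side')"
```

```text
29.1 (np.float64(-9.6), np.float64(-54.4)) [ 0.44153233 -0.20604784  0.17002153] [ 0.51675432 -1.3419876  -0.85477755]
top blue area 126 tub x,y -23.0 49.0
top blue area 319 tub x,y 18.0 -15.0
top blue area 155 tub x,y -26.0 -47.0
top white area 682 tub x,y -47.0 2.0
side blue area 148 tub x,y -19.0 50.0
side blue area 344 tub x,y 17.0 -13.0
side white area 193 tub x,y -49.0 -17.0
side white area 33 tub x,y -20.0 -29.0
```

Two whites are now on each side of the line at its far end, with a blue at each end of the train. Hop over (staying inside the tub) and push the inner blue from (8,−19) across the line.

```bash
python3 - <<'E'
from h import *
g=down(-24.5)*R.from_rotvec([0,np.radians(4.5),0]); p=np.array([.4423,-.2075,.170])
p=np.array(status.sense()['tool_pos'])
u=p+[0,0,.042]; b=tubw(13,-42,.212)+off; d=tubw(13,-42,.170)+off; e=tubw(3,3,.170)+off
P=seg(p,u,5)+seg(u,b,5)+seg(b,d,5)+seg(d,e,10)+seg(e,e+[0,0,.1],10)
plan(P,[g]*35,p,g)
E
```

```text
[[0.0, -0.0, -4.0, 0.0, 0.0, 0.0], [1.0, -0.0, -15.0, 0.0, 0.0, 0.0], [2.0, -0.0, -27.0, 0.0, 0.0, 0.0], [3.0, -0.0, -38.0, 0.0, 0.0, 0.0], [3.0, -0.0, -42.0, 0.0, 0.0, 0.0]]
[[0.0, 3.0, 0.0, 0.0, 0.0, 0.0], [-0.0, 9.0, 0.0, 0.0, 0.0, 0.0], [-1.0, 17.0, -0.0, 0.0, 0.0, 0.0], [-1.0, 23.0, -0.0, 0.0, 0.0, 0.0], [-1.0, 26.0, -0.0, 0.0, 0.0, 0.0]]
[[-1.0, -0.0, 4.0, 0.0, 0.0, 0.0], [-2.0, -0.0, 15.0, 0.0, 0.0, 0.0], [-3.0, -0.0, 27.0, 0.0, 0.0, 0.0], [-3.0, -0.0, 37.0, 0.0, 0.0, 0.0], [-4.0, -0.0, 42.0, 0.0, 0.0, 0.0]]
[[2.0, 0.0, -0.0, 0.0, 0.0, 0.0], [5.0, 2.0, 0.0, 0.0, 0.0, 0.0], [10.0, 4.0, 0.0, 0.0, 0.0, 0.0], [15.0, 6.0, 1.0, 0.0, 0.0, 0.0], [22.0, 8.0, 1.0, 0.0, 0.0, 0.0]]
[[6.0, 3.0, 1.0, 0.0, 0.0, 0.0], [12.0, 5.0, 1.0, 0.0, 0.0, 0.0], [17.0, 7.0, 2.0, 0.0, 0.0, 0.0], [20.0, 8.0, 2.0, 0.0, 0.0, 0.0], [21.0, 9.0, 2.0, 0.0, 0.0, 0.0]]
[[0.0, -0.0, -3.0, 0.0, 0.0, 0.0], [1.0, -0.0, -10.0, 0.0, 0.0, 0.0], [2.0, -0.0, -21.0, 0.0, 0.0, 0.0], [3.0, -0.0, -35.0, 0.0, 0.0, 0.0], [4.0, -0.0, -50.0, 0.0, 0.0, 0.0]]
[[1.0, -0.0, -15.0, 0.0, 0.0, 0.0], [2.0, -0.0, -28.0, 0.0, 0.0, 0.0], [3.0, -0.0, -39.0, 0.0, 0.0, 0.0], [4.0, -0.0, -47.0, 0.0, 0.0, 0.0], [4.0, -0.0, -50.0, 0.0, 0.0, 0.0]]
```

Emit:
arm_command(commands=[[[0, 0, -4, 0, 0, 0], [1, 0, -15, 0, 0, 0], [2, 0, -27, 0, 0, 0], [3, 0, -38, 0, 0, 0], [3, 0, -42, 0, 0, 0]]])

```text
time_s: 29.62
tool_pos: [0.4428, -0.2072, 0.2143]
ee_rot: [0.84, 0.541, 0.034, -0.02]
wrist_force: [0.6, 0.3, -0.7]
finger_gap: 0.0226
grip_force: 119.5
```

Emit:
arm_command(commands=[[[0, 3, 0, 0, 0, 0], [0, 9, 0, 0, 0, 0], [-1, 17, 0, 0, 0, 0], [-1, 23, 0, 0, 0, 0], [-1, 26, 0, 0, 0, 0]]])

```text
time_s: 30.03
tool_pos: [0.4659, -0.2189, 0.2113]
ee_rot: [0.84, 0.54, 0.033, -0.022]
wrist_force: [0.2, -0.6, -1.3]
finger_gap: 0.0228
grip_force: 119.4
```

Emit:
arm_command(commands=[[[-1, 0, 4, 0, 0, 0], [-2, 0, 15, 0, 0, 0], [-3, 0, 27, 0, 0, 0], [-3, 0, 37, 0, 0, 0], [-4, 0, 42, 0, 0, 0]]])

```text
time_s: 30.45
tool_pos: [0.4638, -0.2184, 0.1674]
ee_rot: [0.84, 0.541, 0.032, -0.022]
wrist_force: [0.4, -0.2, -0.8]
finger_gap: 0.0227
grip_force: 119.5
```

Emit:
arm_command(commands=[[[2, 0, 0, 0, 0, 0], [5, 2, 0, 0, 0, 0], [10, 4, 0, 0, 0, 0], [15, 6, 1, 0, 0, 0], [22, 8, 1, 0, 0, 0]]])

```text
time_s: 30.87
tool_pos: [0.4819, -0.2022, 0.1708]
ee_rot: [0.84, 0.54, 0.033, -0.021]
wrist_force: [-0.1, 0.3, -1.5]
finger_gap: 0.0227
grip_force: 119.4
```

Emit:
arm_command(commands=[[[6, 3, 1, 0, 0, 0], [12, 5, 1, 0, 0, 0], [17, 7, 2, 0, 0, 0], [20, 8, 2, 0, 0, 0], [21, 9, 2, 0, 0, 0]]])

```text
time_s: 31.28
tool_pos: [0.4986, -0.1863, 0.1701]
ee_rot: [0.84, 0.541, 0.033, -0.021]
wrist_force: [0.6, -0.2, -1.3]
finger_gap: 0.0227
grip_force: 119.4
```

```bash
python3 -c "
from h import *
s=status.sense();print(s['time_s'],tcpt(s['tool_pos']),s['tool_pos'],s['wrist_force'])
look('top');look('side')"
```

```text
31.2833 (np.float64(3.1), np.float64(4.7)) [ 0.49860671 -0.1862536   0.17010398] [ 0.57632103 -0.2436114  -1.29188951]
top blue area 136 tub x,y -21.0 50.0
top blue area 136 tub x,y -7.0 19.0
top blue area 150 tub x,y -27.0 -46.0
top white area 658 tub x,y -47.0 -0.0
side blue area 52 tub x,y -25.0 48.0
side blue area 42 tub x,y -12.0 16.0
side blue area 157 tub x,y 28.0 -8.0
side white area 688 tub x,y -47.0 9.0
side white area 89 tub x,y -0.0 21.0
```

Result: blues at (−21,50) and (−8,19) in one half, (28,−8) and (−27,−46) in the other, whites two and two. Lift out and go over the rack.

Emit:
arm_command(commands=[[[0, 0, -3, 0, 0, 0], [1, 0, -10, 0, 0, 0], [2, 0, -21, 0, 0, 0], [3, 0, -35, 0, 0, 0], [4, 0, -50, 0, 0, 0]]])

```text
time_s: 31.8
tool_pos: [0.4982, -0.187, 0.2218]
ee_rot: [0.84, 0.54, 0.033, -0.021]
wrist_force: [0.7, -0.1, -1.2]
finger_gap: 0.0227
grip_force: 119.4
```

Emit:
arm_command(commands=[[[1, 0, -15, 0, 0, 0], [2, 0, -28, 0, 0, 0], [3, 0, -39, 0, 0, 0], [4, 0, -50, 0, 0, 0], [4, 0, -54, 0, 0, 0]]])

```text
time_s: 32.22
tool_pos: [0.4987, -0.1872, 0.2766]
ee_rot: [0.84, 0.541, 0.034, -0.02]
wrist_force: [0.1, -0.9, -1.9]
finger_gap: 0.0225
grip_force: 119.4
```

```bash
cat >> h.py <<'E'
def tilt():
    s=status.sense(); im=grab_frame("wrist"); s=status.sense(); p=np.array(s['tool_pos']); r=R.from_quat(s['ee_rot'])
    sat=cv2.cvtColor(im,cv2.COLOR_BGR2HSV)[...,1]
    f=lambda th:proj("wrist",p+r.apply([0,0,-.019])+(r*R.from_rotvec([0,np.radians(th),0])).apply([.007,0,.1357]))
    th=np.linspace(-9,4,131); rows=[f(t)[1] for t in th]
    v=262
    while v>200 and np.median(sat[v,315:324])<60: v-=1
    print("edge row",v+.5,"tilt rel tool",np.interp(-(v+.5),-np.array(rows),th).round(1)); return im
E
python3 - <<'E'
from h import *
tilt()
s=status.sense(); p=np.array(s['tool_pos']); g=down(-24.5)*R.from_rotvec([0,np.radians(4.5),0]); print(p,s['time_s'],R.from_quat(s['ee_rot']).as_matrix()[:,2])
b=np.array([.5666,.1676,.272])+off
P=seg(p,b,20); print(plan(P,[g]*20,p,g)[0],b)
E
```

```text
edge row 236.5 tilt rel tool -5.0
[ 0.49866708 -0.18737479  0.27641102] 32.2667 [ 0.03468166  0.07014825 -0.9969335 ]
[[3.0, -1.0, 0.0, 0.0, 0.0, 0.0], [10.0, -2.0, 1.0, 0.0, 0.0, 0.0], [21.0, -5.0, 2.0, 0.0, 0.0, 0.0], [37.0, -9.0, 3.0, 0.0, 0.0, 0.0], [55.0, -13.0, 5.0, 0.0, 0.0, 0.0]]
[[21.0, -5.0, 2.0, 0.0, 0.0, 0.0], [44.0, -11.0, 4.0, 0.0, 0.0, 0.0], [69.0, -17.0, 6.0, 0.0, 0.0, 0.0], [94.0, -23.0, 9.0, 0.0, 0.0, 0.0], [121.0, -30.0, 11.0, 0.0, 0.0, 0.0]]
[[26.0, -6.0, 2.0, 0.0, 0.0, 0.0], [52.0, -12.0, 5.0, 0.0, 0.0, 0.0], [76.0, -18.0, 7.0, 0.0, 0.0, 0.0], [99.0, -24.0, 9.0, 0.0, 0.0, 0.0], [120.0, -29.0, 11.0, 0.0, 0.0, 0.0]]
[[19.0, -5.0, 2.0, 0.0, 0.0, 0.0], [34.0, -8.0, 3.0, 0.0, 0.0, 0.0], [45.0, -11.0, 4.0, 0.0, 0.0, 0.0], [53.0, -13.0, 5.0, 0.0, 0.0, 0.0], [55.0, -13.0, 5.0, 0.0, 0.0, 0.0]]
[0.56747016 0.16857058 0.2720488 ] [0.56722204 0.16896494 0.272     ]
```

Emit:
arm_command(commands=[[[3, -1, 0, 0, 0, 0], [10, -2, 1, 0, 0, 0], [21, -5, 2, 0, 0, 0], [37, -9, 3, 0, 0, 0], [55, -13, 5, 0, 0, 0]]])

```text
time_s: 32.68
tool_pos: [0.509, -0.1302, 0.2731]
ee_rot: [0.841, 0.54, 0.033, -0.022]
wrist_force: [0.1, 0.6, -1.5]
finger_gap: 0.0226
grip_force: 119.4
```

Emit:
arm_command(commands=[[[21, -5, 2, 0, 0, 0], [44, -11, 4, 0, 0, 0], [69, -17, 6, 0, 0, 0], [94, -23, 9, 0, 0, 0], [121, -30, 11, 0, 0, 0]]])

```text
time_s: 33.1
tool_pos: [0.5319, -0.0063, 0.2716]
ee_rot: [0.84, 0.541, 0.033, -0.022]
wrist_force: [1.0, -0.0, -1.3]
finger_gap: 0.0226
grip_force: 119.4
```

Emit:
arm_command(commands=[[[26, -6, 2, 0, 0, 0], [52, -12, 5, 0, 0, 0], [76, -18, 7, 0, 0, 0], [99, -24, 9, 0, 0, 0], [120, -29, 11, 0, 0, 0]]])

```text
time_s: 33.52
tool_pos: [0.5551, 0.1163, 0.2702]
ee_rot: [0.84, 0.541, 0.033, -0.022]
wrist_force: [0.0, 0.5, -1.8]
finger_gap: 0.0226
grip_force: 119.4
```

Emit:
arm_command(commands=[[[19, -5, 2, 0, 0, 0], [34, -8, 3, 0, 0, 0], [45, -11, 4, 0, 0, 0], [53, -13, 5, 0, 0, 0], [55, -13, 5, 0, 0, 0]]])

```text
time_s: 33.93
tool_pos: [0.5664, 0.1708, 0.2697]
ee_rot: [0.84, 0.541, 0.033, -0.022]
wrist_force: [-0.4, 0.7, -2.2]
finger_gap: 0.0224
grip_force: 119.4
```

Emit:
arm_command(commands=[[[0, 0, 0, 0, 0, 0], [0, 0, 0, 0, 0, 0], [0, 0, 0, 0, 0, 0], [0, 0, 0, 0, 0, 0], [0, 0, 0, 0, 0, 0]]])

```text
time_s: 34.35
tool_pos: [0.5671, 0.1681, 0.2701]
ee_rot: [0.841, 0.54, 0.033, -0.021]
wrist_force: [0.5, 0.4, -1.5]
finger_gap: 0.023
grip_force: 119.4
```

```bash
python3 - <<'E'
from h import *
s=status.sense(); print(s['time_s'],s['tool_pos'],s['dq'])
im=tilt(); cv2.imwrite("pics/w8.png",im); h=cv2.cvtColor(im,cv2.COLOR_BGR2HSV)
# slot edges in predicted positions
d=down(-24.5); ty=d.apply([0,1,0]); tx=d.apply([1,0,0])
sl=np.array([.5667,.1685,.12])
for u in(-.03,-.02,-.01,0): print("inner edges px at rack x",u,proj("wrist",sl+ty*u+tx*.01).round(1),proj("wrist",sl+ty*u-tx*.01).round(1))
for u in(290,296,302): print(u,"S,V rows",[(v,int(h[v,u,1]),int(h[v,u,2])) for v in range(200,275,2)])
print("cols row 250",[(u,int(h[250,u,1]),int(h[250,u,2])) for u in range(290,350,3)])
E
```

```text
34.35 [0.56710252 0.1680812  0.27009875] [-0.00328343  0.00188603 -0.00341738 -0.00045675 -0.00023653  0.00099203
 -0.00143352]
edge row 200.5 tilt rel tool 4.0
inner edges px at rack x -0.03 [277.6 218.7] [278.2 245.4]
inner edges px at rack x -0.02 [291.4 218.7] [291.8 245.4]
inner edges px at rack x -0.01 [305.1 218.7] [305.3 245.4]
inner edges px at rack x 0 [318.9 218.7] [318.9 245.4]
290 S,V rows [(200, 5, 167), (202, 2, 170), (204, 3, 170), (206, 5, 170), (208, 3, 166), (210, 3, 162), (212, 4, 215), (214, 4, 241), (216, 2, 221), (218, 7, 155), (220, 3, 152), (222, 8, 157), (224, 6, 162), (226, 8, 156), (228, 2, 154), (230, 7, 156), (232, 10, 160), (234, 3, 153), (236, 5, 154), (238, 8, 158), (240, 3, 161), (242, 2, 119), (244, 4, 194), (246, 3, 238), (248, 2, 235), (250, 1, 236), (252, 3, 240), (254, 2, 235), (256, 2, 236), (258, 2, 237), (260, 2, 237), (262, 3, 238), (264, 173, 212), (266, 154, 214), (268, 154, 213), (270, 152, 220), (272, 137, 154), (274, 14, 71)]
296 S,V rows [(200, 6, 171), (202, 5, 170), (204, 3, 171), (206, 5, 170), (208, 6, 167), (210, 3, 168), (212, 2,
[... 694 characters left out ...]
 (226, 11, 157), (228, 11, 157), (230, 8, 155), (232, 10, 159), (234, 11, 156), (236, 7, 155), (238, 13, 158), (240, 6, 160), (242, 6, 122), (244, 4, 183), (246, 2, 241), (248, 3, 238), (250, 3, 239), (252, 4, 243), (254, 2, 238), (256, 3, 239), (258, 2, 243), (260, 2, 245), (262, 3, 240), (264, 173, 224), (266, 107, 121), (268, 7, 71), (270, 14, 108), (272, 12, 106), (274, 17, 103)]
cols row 250 [(290, 1, 236), (293, 3, 238), (296, 3, 237), (299, 2, 238), (302, 3, 239), (305, 6, 135), (308, 2, 117), (311, 4, 121), (314, 4, 123), (317, 4, 125), (320, 6, 123), (323, 4, 121), (326, 4, 138), (329, 3, 243), (332, 1, 244), (335, 4, 211), (338, 2, 244), (341, 3, 244), (344, 2, 242), (347, 3, 238)]
```

In the wrist view the slot edges are at rows ~217 and ~243.5 and the rod spans columns 304–327. Against the slot centre the tip is about 4 mm short along +tool x, partly tilt. So I'll tilt +1.3° more, shift 1.5 mm, come down to just above the fork and check again.

Emit:
arm_command(commands=[[[1, 0, 3, 0, 0.4, 0], [1, 0, 10, 0, 0.8, 0], [1, 0, 18, 0, 1.3, 0], [0, 0, 25, 0, 1.3, 0], [0, 0, 27, 0, 1.3, 0]]])

```text
time_s: 34.82
tool_pos: [0.5672, 0.17, 0.2411]
ee_rot: [0.84, 0.54, 0.041, -0.028]
wrist_force: [-0.4, -0.6, -1.9]
finger_gap: 0.0231
grip_force: 119.6
```

Emit:
arm_command(commands=[[[0, 0, 0, 0, 0, 0], [0, 0, 0, 0, 0, 0], [0, 0, 0, 0, 0, 0], [0, 0, 0, 0, 0, 0], [0, 0, 0, 0, 0, 0]]])

```text
time_s: 35.23
tool_pos: [0.568, 0.1708, 0.2434]
ee_rot: [0.84, 0.54, 0.043, -0.027]
wrist_force: [0.0, -1.0, -0.3]
finger_gap: 0.0224
grip_force: 119.6
```

```bash
python3 - <<'E'
from h import *
s=status.sense(); print(s['time_s'],s['tool_pos'],s['ee_rot'],s['wrist_force'])
im=grab_frame("wrist"); sd=grab_frame("side"); cv2.imwrite("pics/w9.png",im); cv2.imwrite("pics/s9.png",sd); V=cv2.cvtColor(im,cv2.COLOR_BGR2HSV)[...,2]
for u in(285,295): print("prong col",u,[(v,int(V[v,u])) for v in range(200,272,2)])
for u in(312,316,320): print("rod col",u,[(v,int(V[v,u])) for v in range(196,262,2)])
print("row 245",[(u,int(V[245,u])) for u in range(296,340,2)])
for sgn in(1,-1): print("slot edge pred",proj("wrist",np.array([.5672,.1697,.12])+down(-24.5).apply([.01*sgn,-.02,0])))
E
```

```text
35.2333 [0.56797834 0.17083188 0.24343684] [ 0.83997813  0.54024656  0.04277419 -0.02721696] [ 0.03724208 -1.00153474 -0.29276278]
prong col 285 [(200, 164), (202, 163), (204, 164), (206, 165), (208, 159), (210, 141), (212, 172), (214, 170), (216, 170), (218, 172), (220, 175), (222, 169), (224, 170), (226, 172), (228, 168), (230, 237), (232, 219), (234, 224), (236, 219), (238, 214), (240, 224), (242, 211), (244, 223), (246, 208), (248, 224), (250, 217), (252, 223), (254, 218), (256, 213), (258, 221), (260, 116), (262, 210), (264, 239), (266, 236), (268, 237), (270, 240)]
prong col 295 [(200, 147), (202, 101), (204, 105), (206, 104), (208, 105), (210, 134), (212, 172), (214, 168), (216, 171), (218, 172), (220, 172), (222, 167), (224, 169), (226, 173), (228, 171), (230, 195), (232, 210), (234, 154), (236, 158), (238, 161), (240, 158), (242, 157), (244, 157), (246, 160), (248, 158), (250, 155), (252, 157), (254, 159), (256, 162), (258, 157), (260, 111), (262, 205), (264, 241), (266, 243), (268, 134), (270, 64)]
rod col 312 [(196, 163), (198, 166), (200, 152), (202, 101), (204, 104), (20
[... 809 characters left out ...]
102), (206, 105), (208, 102), (210, 145), (212, 246), (214, 241), (216, 241), (218, 241), (220, 245), (222, 240), (224, 242), (226, 245), (228, 243), (230, 248), (232, 216), (234, 157), (236, 154), (238, 118), (240, 123), (242, 124), (244, 125), (246, 122), (248, 126), (250, 126), (252, 125), (254, 125), (256, 126), (258, 126), (260, 126)]
row 245 [(296, 158), (298, 159), (300, 159), (302, 160), (304, 160), (306, 112), (308, 119), (310, 120), (312, 122), (314, 122), (316, 124), (318, 125), (320, 122), (322, 124), (324, 120), (326, 132), (328, 162), (330, 161), (332, 159), (334, 161), (336, 144), (338, 243)]
slot edge pred [289.33975387 232.1280837 ]
slot edge pred [289.72199112 261.12634743]
```

At the fork the slot spans rows 232.3–261.2 and the rod's near edge is at row 237. That puts the tip about 1–2 mm too far along +tool x and about 2 mm towards the open end. I'll correct by −1 mm in x and +1 mm in y and go straight down.

Emit:
arm_command(commands=[[[-1, 1, 0, 0, 0, 0], [-1, 1, 0, 0, 0, 0], [-2, 1, 6, 0, 0, 0], [-2, 1, 14, 0, 0, 0], [-3, 1, 22, 0, 0, 0]]])

```text
time_s: 35.75
tool_pos: [0.5684, 0.1697, 0.22]
ee_rot: [0.84, 0.54, 0.043, -0.027]
wrist_force: [-0.8, -0.0, -1.5]
finger_gap: 0.0227
grip_force: 119.6
```

Emit:
arm_command(commands=[[[-1, 0, 6, 0, 0, 0], [-1, 0, 12, 0, 0, 0], [-2, 0, 18, 0, 0, 0], [-2, 0, 24, 0, 0, 0], [-3, 0, 30, 0, 0, 0]]])

```text
time_s: 36.17
tool_pos: [0.5685, 0.1698, 0.1902]
ee_rot: [0.84, 0.54, 0.043, -0.027]
wrist_force: [-1.0, -0.3, -1.3]
finger_gap: 0.0226
grip_force: 119.6
```

It's inside the slot with no contact force. Continuing down.

Emit:
arm_command(commands=[[[-1, 0, 8, 0, 0, 0], [-2, 0, 17, 0, 0, 0], [-3, 0, 27, 0, 0, 0], [-4, 0, 37, 0, 0, 0], [-5, 0, 45, 0, 0, 0]]])

```text
time_s: 36.58
tool_pos: [0.5679, 0.1691, 0.144]
ee_rot: [0.84, 0.54, 0.042, -0.028]
wrist_force: [-0.5, -0.7, -1.5]
finger_gap: 0.0228
grip_force: 119.6
```

Emit:
arm_command(commands=[[[0, 0, 2, 0, 0, 0], [0, 0, 4, 0, 0, 0], [0, 0, 6, 0, 0, 0], [0, 0, 6, 0, 0, 0], [0, 0, 6, 0, 0, 0]]])

```text
time_s: 37.0
tool_pos: [0.5688, 0.1699, 0.1399]
ee_rot: [0.84, 0.54, 0.043, -0.027]
wrist_force: [-0.4, 0.4, -1.8]
finger_gap: 0.0229
grip_force: 119.6
```

Emit:
arm_command(commands=[[[0, 0, 1, 0, 0, 0], [0, 0, 2, 0, 0, 0], [0, 0, 3, 0, 0, 0], [0, 0, 3, 0, 0, 0], [0, 0, 3, 0, 0, 0]]], squeeze=60)

```text
time_s: 37.42
tool_pos: [0.5688, 0.1701, 0.1369]
ee_rot: [0.84, 0.54, 0.043, -0.027]
wrist_force: [-1.5, 0.1, 3.0]
finger_gap: 0.0227
grip_force: 120.3
```

Contact with the fork felt at z ≈ 0.137, the same height as the original grasp. Ease the grip, then open.

Emit:
arm_command(commands=[[[0, 0, 1, 0, 0, 0], [0, 0, 1, 0, 0, 0], [0, 0, 1, 0, 0, 0], [0, 0, 1, 0, 0, 0], [0, 0, 1, 0, 0, 0]]], squeeze=20, grip=0)

```text
time_s: 37.83
tool_pos: [0.5689, 0.1702, 0.1367]
ee_rot: [0.84, 0.54, 0.043, -0.027]
wrist_force: [-4.4, -2.2, 11.7]
finger_gap: 0.0228
grip_force: 121.8
```

Emit:
arm_command(commands=[[[0, 0, 0, 0, 0, 0], [0, 0, 0, 0, 0, 0], [0, 0, 0, 0, 0, 0], [0, 0, 0, 0, 0, 0], [0, 0, 0, 0, 0, 0]]], grip=0.45)

```text
time_s: 38.25
tool_pos: [0.5687, 0.1702, 0.1354]
ee_rot: [0.84, 0.54, 0.042, -0.027]
wrist_force: [-0.5, 0.0, 0.4]
finger_gap: 0.0384
grip_force: 0.0
```

Emit:
arm_command(commands=[[[0, 0, 0, 0, 0, 0], [0, 0, 0, 0, 0, 0], [0, 0, 0, 0, 0, 0], [0, 0, 0, 0, 0, 0], [0, 0, 0, 0, 0, 0]]], grip=1)

```text
time_s: 38.67
tool_pos: [0.5687, 0.1702, 0.1356]
ee_rot: [0.84, 0.54, 0.043, -0.027]
wrist_force: [0.4, -0.4, -0.6]
finger_gap: 0.0854
grip_force: 0.0
```

```bash
python3 - <<'E'
from h import *
s=status.sense(); print(s['time_s'],s['tool_pos'],s['finger_gap'],s['wrist_force'])
def yel(im):
    h=cv2.cvtColor(im,cv2.COLOR_BGR2HSV); m=((h[...,0]>20)&(h[...,0]<35)&(h[...,1]>150)&(h[...,2]>90)).astype(np.uint8); m[:150]=0; m[:, :225]=0;m[235:]=0;m[:,290:]=0
    return cv2.boundingRect(m), int(m.sum())
print("side handle bbox before/now",yel(cv2.imread("pics/side0.png")),yel(grab_frame("side")))
E
```

```text
38.6667 [0.5687132  0.17016608 0.13555899] 0.08541295039315537 [ 0.43815479 -0.41963555 -0.57861194]
side handle bbox before/now ((240, 158, 16, 31), 349) ((242, 158, 15, 31), 336)
```

The handle's outline in the side view matches the start to within 2 px. Retract upward and check everything.

Emit:
arm_command(commands=[[[0, 0, -5, 0, 0, 0], [1, 0, -15, 0, 0, 0], [3, 0, -32, 0, 0, 0], [5, 0, -52, 0, 0, 0], [7, 0, -70, 0, 0, 0]]])

```text
time_s: 39.13
tool_pos: [0.5687, 0.1703, 0.2079]
ee_rot: [0.84, 0.54, 0.043, -0.027]
wrist_force: [0.6, 0.4, 0.8]
finger_gap: 0.0855
grip_force: 0.0
```

Emit:
arm_command(commands=[[[2, 0, -20, 0, 0, 0], [5, 0, -45, 0, 0, 0], [7, 0, -65, 0, 0, 0], [8, 0, -78, 0, 0, 0], [8, 0, -80, 0, 0, 0]]])

```text
time_s: 39.55
tool_pos: [0.5695, 0.1707, 0.2901]
ee_rot: [0.84, 0.54, 0.045, -0.026]
wrist_force: [0.6, -0.0, 0.4]
finger_gap: 0.0851
grip_force: 0.0
```

Emit:
arm_command(commands=[[[0, 0, 0, 0, 0, 0], [0, 0, 0, 0, 0, 0], [0, 0, 0, 0, 0, 0], [0, 0, 0, 0, 0, 0], [0, 0, 0, 0, 0, 0]]])

```text
time_s: 39.97
tool_pos: [0.5683, 0.1699, 0.2856]
ee_rot: [0.84, 0.54, 0.042, -0.028]
wrist_force: [-0.4, 0.0, 0.3]
finger_gap: 0.0855
grip_force: 0.0
```

```bash
python3 - <<'E'
from h import *
s=status.sense(); print(s['time_s'],s['tool_pos'],s['finger_gap'],s['wrist_force'])
a=cv2.imread("pics/side0.png"); b=look("side"); look("top")
def reg(n,u0,u1,v0,v1): print(n,"mean abs diff",cv2.absdiff(a[v0:v1,u0:u1],b[v0:v1,u0:u1]).mean().round(1))
reg("valve",235,265,262,320); reg("carton",320,385,190,245); reg("oil",383,425,208,282); reg("rod+foot",240,300,195,250); reg("ref bench",430,500,330,400)
h=cv2.cvtColor(b,cv2.COLOR_BGR2HSV); m=((h[...,0]>20)&(h[...,0]<35)&(h[...,1]>150)&(h[...,2]>90)).astype(np.uint8); m[:150]=0;m[:,:225]=0;m[235:]=0;m[:,290:]=0; print("handle",cv2.boundingRect(m))
for im in(a,b):
    S=cv2.cvtColor(im,cv2.COLOR_BGR2HSV)[...,1]; print("rod cols",[np.flatnonzero(S[v,245:268]<80).tolist() for v in(202,210,218,226)])
E
```

```text
39.9667 [0.56833327 0.16986448 0.28557427] 0.08545536684161234 [-0.37146481  0.02435336  0.32253536]
side blue area 353 tub x,y -12.0 33.0
side blue area 160 tub x,y 28.0 -8.0
side white area 720 tub x,y -48.0 10.0
top blue area 125 tub x,y -22.0 50.0
top blue area 141 tub x,y -7.0 19.0
top blue area 166 tub x,y 28.0 -8.0
top blue area 153 tub x,y -27.0 -46.0
top white area 722 tub x,y -47.0 2.0
valve mean abs diff 18.2
carton mean abs diff 14.1
oil mean abs diff 16.6
rod+foot mean abs diff 16.2
ref bench mean abs diff 16.8
handle (242, 158, 15, 31)
rod cols [[4, 5, 6, 7, 8, 9], [5, 6, 7, 8, 9, 10], [6, 7, 8, 9, 10, 11], [0, 1, 2, 3, 4, 5, 6, 7, 8, 9, 10, 11, 12, 13, 14, 15, 16, 17, 18, 19, 20, 21, 22]]
rod cols [[5, 6, 7, 8, 9, 10], [6, 7, 8, 9, 10, 11, 12], [8, 9, 10, 11, 12, 13], [0, 1, 2, 3, 4, 5, 6, 7, 8, 9, 10, 11, 12, 13, 14, 15, 16, 17, 18, 19, 20, 21, 22]]
```

The stirrer hangs upright as it did at the start, nothing else has changed, and both halves are mixed. Handing in.

```bash
python3 -c "
from bench import order
print(order.job_done())"
```

```text
the job is handed in; nothing more can be done
None
```

The job is handed in at about 40 s: by camera measurement each half of the tub holds two blue and two white pieces (one of those blues only 8 mm past the line), all eight are still in the tub, the stirrer hangs upright in the rack, and the valve, carton and oil bottle look unmoved. The stirring was about three and a half rounds clockwise rather than two, because in rounds two and three the rod slid past pieces along the wall, and I finished with one short push to move a blue piece across the line.

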